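Dry-fit a tool tote

ROBOT

A 6-joint arm with a two-finger parallel gripper is mounted at the origin on a cart in front of the work surface, level with it; the furniture and walls round the work are solid. World frame = base frame: x ahead of the robot, y to its left, z up, the work surface at z = 0. Lengths are in m, angles in rad, forces in N, time in s.
With the tool pointing down it reaches from about 0.325 to 0.75 m from the base axis. Payload 7.6 kg.
Tool frame: the origin (TCP) lies midway between the tips of the shut fingers; the grasp point (between the pads) lies 19 mm behind it; z points along the fingers, y is the line along which they close (so a half turn about z gives the same grasp; the last joint's range is limited). The gripper opens to 85 mm and grips with 20 to 120 N. Pads are 22 mm wide; open, the fingers measure 114 mm over their backs; the gripper's body (76 mm by 85 mm) begins 54 mm behind the grasp point. The pads swing forward as they close: fully open they stand 13 mm farther back than shut.
Start: joints at [1.198, 0.052, 1.401, -0, 1.689, -0.07], TCP at [0.157, 0.501, 0.231] pointing down, gripper open.
Joint ranges: [-2.9, 2.9], [-0.91, 2.17], [0.12, 2.37], [-1.06, 4.2], [0.26, 2.73], [-2.93, 2.93]. Speed limits (rad/s): [2.57, 2.57, 3.01, 3.14, 3.14, 3.14].

INTERFACE

Orientations are given as a 3x3 rotation matrix whose columns are the frame's x, y, z axes.
In Python, from bench import robot gives the robot as it stands.
- The arm moves only by the tool apply_moves, never from a script. Its argument "steps" is a list of rows, each a list of 7 numbers: the turn, a rotation vector about the world's x, y, z in units of 6 degrees (1.0 is 6 degrees), then the shift along the world's x, y, z in units of 25 mm (1.0 is 25 mm), then the finger opening in mm, from 0 to 85.4. In form: [[rx, ry, rz, x, y, z, grip], ...]. A call has 1 to 8 rows; each row shifts and turns the commanded pose from where the row before left it; what a row does not reach is not made up. A row lasts 1/12 s, in which the tool goes at most 41.7 mm and 7.16 degrees, less where a joint would pass 70% of its speed; a pose out of reach is approached as far as the arm can. A call is refused whole if a number of a shift passes 1 or a number of a turn 1, either way. A call with a gripper value outside its range is refused whole. The fingers move at their own pace and stop on an object; "grip_force" is the grip in N (left out, the last holds). Time passes only in rows, so rows that do not move let the fingers close. It gives the time, the measured TCP pose, the force, the opening and the grip force at its end, in the units of the state.
- robot.observe(): the state, without advancing time (a new reading comes with each control period).
- robot.snapshot(name): name is "side" or "top"; returns a dict with "image" (420x560x3 uint8, blue, green, red), "range_z" (420x560 float32, m along the optical axis (not along the pixel's ray), 0 where there is no reading), "fx", "fy", "cx", "cy" (pixels), "position" and "rotation" of the camera in the world. Camera axes: x right, y up, looking along -z (the intrinsics and any distortion apply to the point x, -y, -z); pixel columns grow to the right and rows downward; lengths in m; the calibration is good to about 2 mm. A picture is of the moment at which its call begins.
- robot.sign_off(): hands the job in; it is judged then, once.
The state is a dict: "t": time; "joint_pos": joint angles; "joint_velocities": joint speeds; "joint_efforts": joint torques, N m; "tcp_pos": TCP position; "tcp_rot": TCP orientation; "contact_force": force on the tool from outside, world axes, zero at the start; "torque": the same for the moment, N m; "grip_width": finger opening in m; "grasp_force": force on a finger pad.
Only numpy, scipy, OpenCV 4.12 (cv2) and the standard library are available. Lean on these libraries where they do the work, as an engineer would, in place of code of your own. Each camera call takes 0.05 s, during which the arm holds its last target. There are 200 camera calls.

TASK

Dry-fit the wooden tool tote on its slotted bottom, as before gluing: the thick drilled bit block stands in the wide slot, the thin partition in the narrow slot next to it, and the two notched end panels in the outermost slots at either end, each pushed fully down and upright between the two low sides. Then lay the handle rail across the top in the notches of both end panels, seated in both and sticking out about the same at each end. Leave the glue bottle and the tape measure standing where they are.

Things in the scene. Friction and masses are not known exactly. Their poses are not given: they have to be found in the camera images.
- tote_base: Loose tote bottom, left or right: board 320 (y) x 134 (x) x 22 mm, sides 10 thick, 40 high on its long edges, 114 clear between. Four darker slots 10 deep (slot floor 12 mm up) run right across it along x, mouths eased 4 mm. Slot centres on its y axis (width), mm: -130 (22, end panel), -44 (16, partition), +42 (32, bit block), +130 (22, end panel). Origin: centre of underside. 0.7 kg.
- end_panel_1: Upright wooden end panel, 104 (x) x 18 thick (y) x 116 mm high, sloping shoulders. Open notch at mid top: 30 mm wide, flaring to 46 at the mouth, its bottom 92 mm above the underside. Grip across the 18 mm just below the notch (80 mm up). Origin: centre of underside. 0.12 kg. The two end panels are alike, the same both ways round; either may go to either end.
- end_panel_2: The other notched end panel, the same shape, size and origin as end_panel_1.
- partition: Thin plain plywood partition, stands upright: 104 (x) x 12 thick (y) x 84 mm high (z), no notch or holes. Origin: centre of the underside. 0.08 kg.
- bit_block: Thick block with a row of five drill-bit holes in its top edge, plain wood, stands upright: 104 (x) x 28 thick (y) x 84 mm high (z). Origin: centre of the underside. Either way round will do. 0.16 kg.
- handle_rail: Plain wooden bar, rounded edges, lying behind the other parts: 310 long (y) x 22 wide (x) x 24 mm high. Origin: centre of underside. Fitted, it lies along the tote's y axis, its underside 104 mm above that of the tote bottom, 8 mm above partition and bit block; fingers that hold it across its middle come down between those two. 0.11 kg.
- parts_board: Board 370 (y) x 120 (x) x 19 mm lying flat, fixed, on the other side from the tote bottom. End panels, partition and bit block stand on it in a row along its y axis in any order, about 84 mm apart, their y axes roughly along the row. Origin: centre of underside.
- glue_bottle: Bystander: wood glue bottle, 40 x 62 x 200 mm, standing at the back left. Origin: centre of the underside.
- tape: Bystander: pocket tape measure, 37 x 76 x 65 mm, standing at the right. Origin: centre of the underside.
Things that resemble listed ones, but are neither listed nor needed, are in the scene too. What is shaped like the end_panel_2 but purple or turquoise is not meant.

How it is judged:
At the end, for the whole second after the job is handed in: All at rest in the level tote bottom: block, partition and ends in their own slots (6 mm along, 10 mm across the tote, 4 mm in height), upright and square within 0.08 rad; rail in both notches, within 14 mm of central each way, 4 mm of seated height and 0.09 rad of the tote's line (x of end_panel_1 in the frame of tote_base between -0.01 and 0.01 m and z of end_panel_1 in the frame of tote_base between 0.008 and 0.016 m and angle between each of end_panel_1, end_panel_2, partition, bit_block's own z axis and vertical below 0.08 rad and angle between the y axis of each of end_panel_1, end_panel_2, partition, bit_block, handle_rail and the y axis of tote_base, either way round below 0.09 rad and x of end_panel_2 in the frame of tote_base between -0.01 and 0.01 m and z of end_panel_2 in the frame of tote_base between 0.008 and 0.016 m and x of partition in the frame of tote_base between -0.01 and 0.01 m and z of partition in the frame of tote_base between 0.008 and 0.016 m and y of partition in the frame of tote_base between -0.05 and -0.038 m and x of bit_block in the frame of tote_base between -0.01 and 0.01 m and z of bit_block in the frame of tote_base between 0.008 and 0.016 m and y of bit_block in the frame of tote_base between 0.036 and 0.048 m and ((y of end_panel_1 in the frame of tote_base between 0.124 and 0.136 m and y of end_panel_2 in the frame of tote_base between -0.136 and -0.124 m) or (y of end_panel_1 in the frame of tote_base between -0.136 and -0.124 m and y of end_panel_2 in the frame of tote_base between 0.124 and 0.136 m)) and x of handle_rail in the frame of tote_base between -0.014 and 0.014 m and y of handle_rail in the frame of tote_base between -0.014 and 0.014 m and z of handle_rail in the frame of tote_base between 0.1 and 0.108 m and angle between tote_base's own z axis and vertical below 0.05 rad and height (world z) of tote_base below 0.01 m and linear speed of each of end_panel_1, end_panel_2, partition, bit_block, handle_rail, tote_base below 0.02 m/s); the robot touches nothing.
It fails at once if the glue bottle is moved by more than 30 mm or tipped by more than 0.3 rad (distance of glue_bottle from where it was at the start of the episode above 0.03 m or angle between glue_bottle's own z axis and vertical above 0.3 rad).
It fails at once if the tape measure is moved by more than 30 mm or tipped by more than 0.3 rad (distance of tape from where it was at the start of the episode above 0.03 m or angle between tape's own z axis and vertical above 0.3 rad).
It also fails if it takes over 134 s, if anything falls off the work surface, if the arm or the gripper's body presses on something with over 40 N, if the wrist force passes 120 N, or if a joint passes its speed limit or range.

## Working session

There is one attempt and no reset: what is moved stays moved. The work goes in short steps, Python scripts to look and compute and a tool call to move; the robot and the scene stay as the last step left them, time stands still between calls to the robot, and variables do not carry over. Pictures are saved under pics/ and viewed, at most 14 in all, crops included, and the job is handed in when it is done.

Besides the shell and the picture viewer there is one more tool, called after "Call:" as name(argument=value, ...), one argument or row to a line, values as JSON. apply_moves: Moves the arm, as the interface text tells. Its arguments: {"type":"object","properties":{"steps":{"type":"array","items":{"type":"array","items":{"type":"number"}}},"grip_force":{"type":"number"}},"required":["steps"]}

```bash
mkdir -p pics; ls; cat > h.py <<'E'
import numpy as np, cv2
from bench import robot
def snap(n,save=None):
    s=robot.snapshot(n)
    if save: cv2.imwrite('pics/'+save,s['image'])
    return s
def cloud(s):
    z=s['range_z'].astype(float); v,u=np.indices(z.shape)
    c=np.stack([(u-s['cx'])/s['fx']*z,-(v-s['cy'])/s['fy']*z,-z],-1)
    P=c@np.array(s['rotation']).T+np.array(s['position']); P[z==0]=np.nan
    return P
E
python3 - <<'E'
from h import *
for n in('top','side'):
    s=snap(n,n+'0.png'); print(n,{k:v for k,v in s.items() if k not in('image','range_z')}); np.save(n+'0.npy',cloud(s))
print(robot.observe())
E
```

```text
pics
top {'fx': 486.2542740074256, 'fy': 486.2542740074256, 'cx': 279.638618279967, 'cy': 207.5371272755979, 'position': array([ 0.41384785, -0.07953626,  1.29884211]), 'rotation': array([[-0.02979896,  0.99452915, -0.10011889],
       [-0.99932808, -0.03178079, -0.01825816],
       [-0.02134013,  0.09950754,  0.99480795]])}
side {'fx': 438.7539072407157, 'fy': 438.7539072407157, 'cx': 275.14937397465826, 'cy': 212.74966907574978, 'position': array([0.38587189, 0.79002663, 0.78434034]), 'rotation': array([[-0.98430806,  0.12257718, -0.12693496],
       [-0.17618767, -0.64285146,  0.74545282],
       [ 0.00977518,  0.75611959,  0.65436046]])}
{'t': 0.1, 'joint_pos': array([ 1.19771935e+00,  5.27893898e-02,  1.40159499e+00, -5.58324491e-06,
        1.68860110e+00, -7.02924761e-02]), 'joint_velocities': array([ 0.00066826, -0.00209819, -0.00137741,  0.00024921,  0.00059225,
       -0.00084064]), 'joint_efforts': array([ 7.11918092e-04, -3.82583463e+01, -3.60985458e+01, -1.13765570e-04,
        4.75139095e-03,  1.95629991e-05]), 'tcp_pos': array([0.15642515, 0.50088322, 0.23056272]), 'tcp_rot': array([[-9.54509692e-01,  2.98179469e-01, -5.02496540e-04],
       [ 2.98179878e-01,  9.54508812e-01, -1.29903224e-03],
       [ 9.22926323e-05, -1.38977322e-03, -9.99999030e-01]]), 'contact_force': array([0.7204113 , 0.55525027, 0.23528151]), 'torque': array([ 0.01522013,  0.02080075, -0.03495596]), 'grasp_force': 0.0, 'grip_width': 0.08516300200862943}
```

View pics/top0.png

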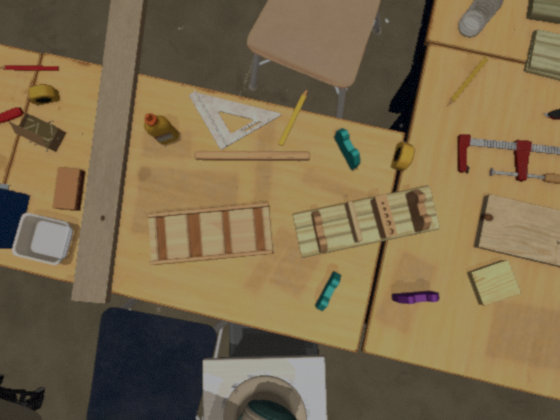

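View pics/side0.png

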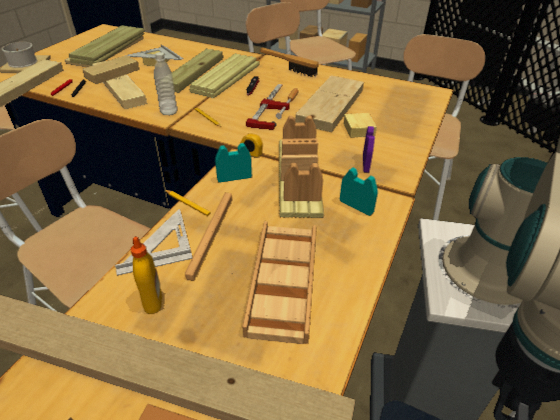

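```bash
cat >> h.py <<'E'
def ortho(P,img,x0,x1,y0,y1,r,zmin=-.05,zmax=.4):
    """ortho map, highest point per cell: rows x descending, cols y descending; returns colour image, height"""
    H=int((x1-x0)/r);W=int((y1-y0)/r); Z=np.full((H,W),np.nan); C=np.zeros((H,W,3),np.uint8)
    q=P.reshape(-1,3); c=img.reshape(-1,3); m=np.isfinite(q).all(1)&(q[:,2]>zmin)&(q[:,2]<zmax); q=q[m];c=c[m]
    i=((x1-q[:,0])/r).astype(int); j=((y1-q[:,1])/r).astype(int); k=(i>=0)&(i<H)&(j>=0)&(j<W)&(q[:,0]<x1)&(q[:,1]<y1)
    o=np.argsort(q[k,2]); i,j=i[k][o],j[k][o]; Z[i,j]=q[k][o,2]; C[i,j]=c[k][o]
    return C,Z
def rect(P,mask):
    """min-area rect of xy of the masked points: centre, size, angle deg of long axis from +y (ccw), z median"""
    q=P[mask]; (c,(w,h),a)=cv2.minAreaRect(q[:,:2].astype(np.float32)); b=cv2.boxPoints((c,(w,h),a))
    e=max((b[1]-b[0],b[2]-b[1]),key=np.linalg.norm); e=e if e[1]>0 else -e
    return np.round(c,4),np.round(sorted((w,h)),4),round(float(np.degrees(np.arctan2(-e[0],e[1]))),2),round(float(np.median(q[:,2])),4),len(q)
E
python3 - <<'E'
from h import *
P=np.load('top0.npy'); S=np.load('side0.npy')
for n,(u,v) in dict(beam=(115,100),beam2=(95,280),glue=(155,125),rail=(250,156),tape=(405,155),table=(200,290),tq1=(348,148),tq2=(329,290),pur=(415,297)).items(): print(n,P[v,u].round(3))
v,u=np.indices(P.shape[:2])
def comp(z0,z1,box,name):
    m=((P[...,2]>z0)&(P[...,2]<z1)&(u>box[0])&(u<box[1])&(v>box[2])&(v<box[3])).astype(np.uint8)
    n,l,st,_=cv2.connectedComponentsWithStats(m,connectivity=4)
    for i in range(1,n):
        if st[i,4]>25: print(name,st[i,:4],*rect(P,l==i))
comp(.008,.05,(190,315,140,170),'rail')
comp(.034,.06,(140,280,195,270),'sides')
comp(.08,.2,(285,445,180,260),'parts')
comp(.01,.03,(285,445,180,260),'board')
E
```

```text
beam [0.844 0.376 0.039]
beam2 [0.368 0.427 0.039]
glue [0.74  0.238 0.152]
rail [0.684 0.019 0.02 ]
tape [ 0.664 -0.383  0.062]
table [0.332 0.162 0.001]
tq1 [ 0.681 -0.234  0.09 ]
tq2 [ 0.329 -0.172  0.092]
pur [ 0.306 -0.381  0.091]
rail [194 151 116  10] [0.686 0.016] [0.0235 0.3094] -1.74 0.0225 1028
sides [147 202 121  16] [0.5418 0.1338] [0.0107 0.3161] 3.53 0.0389 459
sides [150 250 122  15] [0.4182 0.1268] [0.01   0.3162] 3.57 0.0388 464
parts [410 189  22  42] [ 0.5195 -0.4038] [0.0198 0.1027] -78.96 0.1117 487
parts [373 194  25  44] [ 0.5069 -0.3176] [0.0298 0.1035] -77.3 0.1015 529
parts [347 200  16  42] [ 0.4971 -0.2412] [0.0126 0.1027] -77.8 0.1015 252
parts [311 210  17  42] [ 0.4748 -0.1534] [0.0182 0.1035] -79.65 0.115 346
board [293 185 147  73] [ 0.5007 -0.2809] [0.1202 0.371 ] 10.03 0.018 4202
```

```bash
python3 - <<'E'
from h import *
P=np.load('top0.npy'); S=np.load('side0.npy')
I=cv2.imread('pics/top0.png').astype(float)
def near(Q,c,yaw,hx,hy,z0,z1):
    d=Q[...,:2]-c; a=np.radians(yaw); X=d[...,0]*np.cos(a)+d[...,1]*np.sin(a); Y=-d[...,0]*np.sin(a)+d[...,1]*np.cos(a)
    return (abs(X)<hx)&(abs(Y)<hy)&(Q[...,2]>z0)&(Q[...,2]<z1),X,Y
c=np.array([.48,.1303])
for n,Q in(('top',P),('side',S)):
    m,X,Y=near(Q,c,3.5,.075,.175,.035,.05)
    print(n,'tote',[rect(Q,m&(s*X>0)) for s in(1,-1)])
    m,X,Y=near(Q,c,3.5,.045,.165,.005,.05)
    yb=np.arange(-.166,.166,.004)
    print([(round(y*1000),round(float(np.median(Q[m&(abs(Y-y)<.002)][:,2]))*1000,4) if 0 else int(1000*np.median(Q[m&(abs(Y-y)<.002)][:,2]))) for y in yb if (m&(abs(Y-y)<.002)).sum()>3])
    for nm,(x,y,z0,yaw) in dict(A=(.4748,-.1534,.11,10.3),part=(.4971,-.2412,.097,12.2),block=(.5069,-.3176,.097,12.7),B=(.5195,-.4038,.11,11)).items():
        m,_,_=near(Q,np.array([x,y]),yaw,.065,.03,z0,.16)
        if m.sum()>20: print(nm,*rect(Q,m))
    m,_,_=near(Q,np.array([.686,.016]),1.7,.03,.18,.018,.04); print('rail',*rect(Q,m))
m,X,Y=near(P,c,3.5,.045,.165,.005,.05)
print([(round(y*1000),int(I[m&(abs(Y-y)<.002)].mean())) for y in np.arange(-.16,.161,.004) if (m&(abs(Y-y)<.002)).sum()])
E
```

```text
top tote [(array([0.5416, 0.1338]), array([0.0107, 0.3161]), 3.61, 0.039, 444), (array([0.4182, 0.1265]), array([0.01  , 0.3156]), 3.57, 0.039, 436)]
[(-158, 21), (-154, 22), (-150, 20), (-146, 21), (-142, 18), (-138, 11), (-134, 11), (-130, 11), (-126, 11), (-122, 11), (-118, 16), (-114, 21), (-110, 21), (-106, 20), (-102, 20), (-98, 20), (-94, 22), (-90, 20), (-86, 21), (-82, 21), (-78, 21), (-74, 20), (-70, 21), (-66, 21), (-62, 20), (-58, 21), (-54, 19), (-50, 11), (-46, 11), (-42, 11), (-38, 11), (-34, 18), (-30, 20), (-26, 20), (-22, 20), (-18, 21), (-14, 21), (-10, 21), (-6, 21), (-2, 21), (2, 21), (6, 21), (10, 21), (14, 21), (18, 21), (22, 20), (26, 18), (30, 11), (34, 12), (38, 11), (42, 11), (46, 11), (50, 11), (54, 11), (58, 14), (62, 21), (66, 21), (70, 21), (74, 21), (78, 21), (82, 20), (86, 22), (90, 20), (94, 21), (98, 21), (102, 21), (106, 21), (110, 19), (114, 21), (118, 19), (122, 11), (126, 12), (130, 11), (134, 11), (138, 11), (142, 17), (146, 20), (150, 21), (154, 21), (158, 21), (162, 19)]
A [ 0.4743 -0.1535] [0.0182 0.0898] -79.61 0.1268 245
part [ 0.4971 -0.2
[... 1723 characters left out ...]
6), (-84, 135), (-80, 136), (-76, 135), (-72, 136), (-68, 135), (-64, 135), (-60, 133), (-56, 123), (-52, 103), (-48, 87), (-44, 84), (-40, 84), (-36, 94), (-32, 122), (-28, 136), (-24, 138), (-20, 138), (-16, 139), (-12, 139), (-8, 139), (-4, 140), (0, 139), (4, 140), (8, 139), (12, 140), (16, 139), (20, 135), (24, 117), (28, 96), (32, 85), (36, 84), (40, 83), (44, 84), (48, 85), (52, 84), (56, 86), (60, 110), (64, 135), (68, 140), (72, 140), (76, 140), (80, 140), (84, 140), (88, 140), (92, 140), (96, 139), (100, 139), (104, 139), (108, 139), (112, 136), (116, 123), (120, 100), (124, 86), (128, 83), (132, 83), (136, 84), (140, 88), (144, 115), (148, 135), (152, 138), (156, 138), (160, 135)]
```

Call:
apply_moves(
  steps=[
    [0,0,0.2,1,-1,0,50],
    [0,0,0.2,1,-1,0,50],
    [0,0,0.2,1,-1,0,50],
    [0,0,0.2,1,-1,0,50],
    [0,0,0.2,1,-1,0,50],
    [0,0,0.2,1,-1,0,50],
    [0,0,0.2,1,-1,0,50],
    [0,0,0.2,1,-1,0,50],
  ],
  grip_force=40,
)

```text
t: 0.77
tcp_pos: [0.3573, 0.2996, 0.2311]
tcp_rot: [[-0.991, 0.134, -0.0], [0.134, 0.991, -0.0], [0.0, -0.0, -1.0]]
contact_force: [-0.1, 0.9, -0.2]
grip_width: 0.0497
grasp_force: 0.0
```

Call:
apply_moves(
  steps=[
    [0,0,0.2,0.5,-1,0,50],
    [0,0,0.2,0.5,-1,0,50],
    [0,0,0.2,0.5,-1,0,50],
    [0,0,0.2,0.5,-1,0,50],
    [0,0,0.2,0.5,-1,0,50],
    [0,0,0.2,0.5,-1,0,50],
    [0,0,0.2,0.5,-1,0,50],
    [0,0,0.2,0.5,-1,0,50],
  ],
)

```text
t: 1.43
tcp_pos: [0.4568, 0.0998, 0.231]
tcp_rot: [[-0.999, -0.033, -0.001], [-0.033, 0.999, 0.0], [0.001, 0.0, -1.0]]
contact_force: [0.3, 0.2, 1.3]
grip_width: 0.0498
grasp_force: 0.0
```

Call:
apply_moves(
  steps=[
    [0,0,0.2,0,-1,0,50],
    [0,0,0.2,0,-1,0,50],
    [0,0,0.2,0,-1,0,50],
    [0,0,0.2,0,-1,0,50],
    [0,0,0,0,-1,0,50],
    [0,0,0,0,-1,0,50],
    [0,0,0,0,-1,0,50],
    [0,0,0,0,-1,0,50],
  ],
)

```text
t: 2.1
tcp_pos: [0.4562, -0.1, 0.231]
tcp_rot: [[-0.993, -0.116, -0.001], [-0.116, 0.993, 0.0], [0.001, 0.0, -1.0]]
contact_force: [0.4, 0.5, -0.1]
grip_width: 0.0498
grasp_force: 0.0
```

Call:
apply_moves(
  steps=[
    [0,0,0,0.3,-1,0,50],
    [0,0,0,0.3,-1,0,50],
    [0,0,0,0,0,0,50],
    [0,0,0,0,0,0,50],
  ],
)

```text
t: 2.43
tcp_pos: [0.4713, -0.1496, 0.2306]
tcp_rot: [[-0.994, -0.114, -0.001], [-0.114, 0.994, 0.001], [0.001, 0.001, -1.0]]
contact_force: [-0.2, 0.6, -0.6]
grip_width: 0.05
grasp_force: 0.0
```

```bash
cat >> h.py <<'E'
def to(x,y,z,yaw):
    o=robot.observe(); R=o['tcp_rot']; a=np.degrees(np.arctan2(R[1,0],R[0,0])); d=(np.array([x,y,z])-o['tcp_pos'])/.025
    t=(yaw-a+90)%180-90
    print('t',round(o['t'],2),'pos',o['tcp_pos'].round(4),'yaw',round(a,2),'tilt',R[:2,2].round(4),'units xyz',d.round(2),'turn',round(t/6,3),'F',o['contact_force'].round(1),'w',round(o['grip_width'],4),'gf',round(o['grasp_force'],1),'j',o['joint_pos'].round(2))
E
python3 -c "
from h import *
to(.473,-.153,.08,10)"
```

```text
t 2.43 pos [ 0.4713 -0.1496  0.2306] yaw -173.47 tilt [-0.0015  0.0009] units xyz [ 0.07 -0.13 -6.02] turn 0.578 F [-0.2  0.6 -0.6] w 0.05 gf 0.0 j [-0.38 -0.03  1.49  0.    1.69 -2.07]
```

Call:
apply_moves(
  steps=[
    [0,0,0.6,0.07,-0.13,-1,50],
    [0,0,0,0,0,-1,50],
    [0,0,0,0,0,-1,50],
    [0,0,0,0,0,-1,50],
    [0,0,0,0,0,-1,50],
    [0,0,0,0,0,-1,50],
    [0,0,0,0,0,0,50],
    [0,0,0,0,0,0,10],
  ],
)

```text
t: 3.1
tcp_pos: [0.4725, -0.151, 0.0807]
tcp_rot: [[-0.984, -0.179, -0.003], [-0.179, 0.984, 0.001], [0.002, 0.002, -1.0]]
contact_force: [-0.0, 0.3, 0.1]
grip_width: 0.0388
grasp_force: 0.0
```

Call:
apply_moves(
  steps=[
    [0,0,0,0,0,0,5],
    [0,0,0,0,0,0,5],
    [0,0,0,0,0,0,5],
    [0,0,0,0,0,0,5],
    [0,0,0,0,0,0,5],
    [0,0,0,0,0,0,5],
  ],
)

```text
t: 3.6
tcp_pos: [0.4745, -0.1525, 0.0836]
tcp_rot: [[-0.984, -0.178, 0.004], [-0.178, 0.984, -0.001], [-0.004, -0.002, -1.0]]
contact_force: [0.0, 0.4, 7.5]
grip_width: 0.0175
grasp_force: 41.5
```

```bash
python3 -c "
from h import *
snap('side','side1.png')
to(.4868,.001,.225,3.55)"
```

```text
t 3.65 pos [ 0.4745 -0.1525  0.0836] yaw -169.75 tilt [ 0.0039 -0.0011] units xyz [0.49 6.14 5.66] turn -1.116 F [-0.4  0.1  6.7] w 0.0174 gf 41.5 j [-0.39  0.08  1.68  0.    1.38 -2.13]
```

View pics/side1.png

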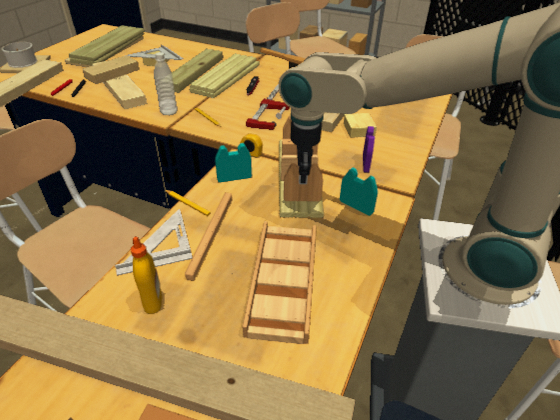

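Call:
apply_moves(
  steps=[
    [0,0,0,0,0,0.4,5],
    [0,0,0,0,0,0.6,5],
    [0,0,0,0,0,1,5],
    [0,0,0,0,0,1,5],
    [0,0,0,0,0,1,5],
    [0,0,0,0,0,1,5],
    [0,0,0,0,0,0.7,5],
    [0,0,-0.1,0.05,0.5,0,5],
  ],
)

```text
t: 4.32
tcp_pos: [0.4756, -0.1413, 0.2293]
tcp_rot: [[-0.986, -0.166, 0.007], [-0.166, 0.986, -0.003], [-0.006, -0.005, -1.0]]
contact_force: [0.3, -0.7, -1.4]
grip_width: 0.017
grasp_force: 40.3
```

Call:
apply_moves(
  steps=[
    [0,0,-0.2,0.1,0.9,0,5],
    [0,0,-0.2,0.1,0.9,0,5],
    [0,0,-0.2,0.1,0.9,0,5],
    [0,0,-0.2,0.1,0.9,0,5],
    [0,0,-0.2,0.1,0.9,0,5],
    [0,0,0,0,0.7,0,5],
    [0,0,0,0,0.4,0,5],
    [0,0,0,0,0,0,5],
  ],
)

```text
t: 4.98
tcp_pos: [0.4869, 0.0018, 0.2243]
tcp_rot: [[-0.998, -0.066, 0.0], [-0.066, 0.998, 0.0], [-0.0, 0.0, -1.0]]
contact_force: [0.4, 0.6, -1.7]
grip_width: 0.0174
grasp_force: 40.4
```

Call:
apply_moves(
  steps=[
    [0,0,0,0,0,-0.5,5],
    [0,0,0,0,0,-1,5],
    [0,0,0,0,0,-1,5],
    [0,0,0,0,0,-0.5,5],
    [0,0,0,0,0,0,5],
    [0,0,0,0,0,0,5],
  ],
)

```text
t: 5.48
tcp_pos: [0.4865, -0.0005, 0.148]
tcp_rot: [[-0.998, -0.062, -0.002], [-0.062, 0.998, 0.0], [0.002, 0.0, -1.0]]
contact_force: [-0.4, 0.5, -1.5]
grip_width: 0.0173
grasp_force: 40.3
```

```bash
python3 - <<'E'
from h import *
s=snap('side'); t=snap('top')
to(.4868,.001,.0766,3.55)
o=robot.observe(); p=o['tcp_pos'][:2]
for n,q in(('side',s),('top',t)):
    Q=cloud(q); d=Q[...,:2]-p
    a=np.radians(3.55); X=d[...,0]*np.cos(a)+d[...,1]*np.sin(a); Y=-d[...,0]*np.sin(a)+d[...,1]*np.cos(a)
    z=Q[...,2]
    m=(abs(X)<.07)&(abs(Y)<.03)&(z>.075)&(z<.2)
    for zz in np.arange(.08,.19,.01):
        k=m&(abs(z-zz)<.005)
        if k.sum()>5: print(n,round(zz,3),k.sum(),'X',(1e3*np.percentile(X[k],[1,99])).round(1),'Y',(1e3*np.percentile(Y[k],[2,50,98])).round(1))
cv2.imwrite('pics/a2.png',cv2.resize(s['image'][130:360,200:440],None,fx=2.5,fy=2.5))
E
```

```text
t 5.58 pos [ 4.876e-01 -3.000e-04  1.499e-01] yaw -176.4 tilt [ 0.0019 -0.0002] units xyz [-0.03  0.05 -2.93] turn -0.009 F [-0.3 -0.7 -1.2] w 0.0171 gf 40.3 j [-0.08 -0.01  1.63 -0.    1.52 -1.71]
side 0.08 10 X [-51.9  41.8] Y [3.8 6.2 6.8]
side 0.09 133 X [-53.4  45.9] Y [ 4.7  7.4 10.4]
side 0.1 135 X [-53.8  46.7] Y [ 4.8  7.7 10.3]
side 0.11 145 X [-55.4  45.5] Y [ 4.6  7.6 10.4]
side 0.12 136 X [-54.8  46.6] Y [ 5.2  7.4 10.4]
side 0.13 149 X [-54.2  46.6] Y [ 4.7  7.3 10.3]
side 0.14 144 X [-53.6  45.5] Y [ 4.6  7.8 10.8]
side 0.15 129 X [-55.3  46.5] Y [ 5.3  8.  16.4]
side 0.16 161 X [-54.5  46.3] Y [-1.8  8.1 21.5]
side 0.17 159 X [-51.5  44.6] Y [-6.2  8.  22.2]
side 0.18 113 X [-46.7  39.9] Y [-6.8  7.9 22. ]
top 0.16 12 X [-51.1 -41.9] Y [-9.5 -5.5  6.6]
top 0.17 10 X [-48.6 -45.1] Y [-7.7 -0.6  8. ]
top 0.18 19 X [-46.4 -39.7] Y [-8.5 -1.5  7.5]
```

View pics/a2.png

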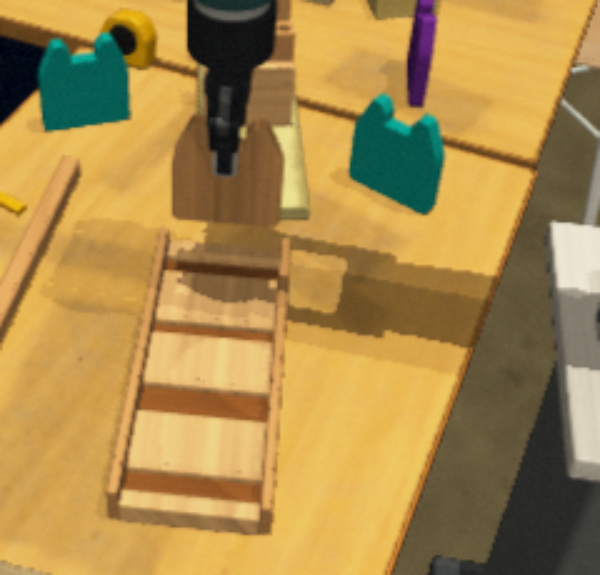

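Call:
apply_moves(
  steps=[
    [0,0,0,0.08,0.08,-0.5,5],
    [0,0,0,0,0,-0.8,5],
    [0,0,0,0,0,-0.5,5],
    [0,0,0,0,0,-0.4,5],
    [0,0,0,0,0,-0.3,5],
    [0,0,0,0,0,-0.3,5],
    [0,0,0,0,0,-0.2,5],
    [0,0,0,0,0,-0.1,5],
  ],
)

```text
t: 6.25
tcp_pos: [0.4899, 0.002, 0.0763]
tcp_rot: [[-0.998, -0.064, 0.002], [-0.064, 0.998, -0.001], [-0.002, -0.001, -1.0]]
contact_force: [-26.3, -0.8, 48.7]
grip_width: 0.0171
grasp_force: 47.7
```

Call:
apply_moves(
  steps=[
    [0,0,0,0,0,0,5],
    [0,0,0,0,0,0,5],
  ],
)

```text
t: 6.42
tcp_pos: [0.4899, 0.002, 0.0764]
tcp_rot: [[-0.998, -0.064, 0.002], [-0.064, 0.998, -0.001], [-0.002, -0.001, -1.0]]
contact_force: [-16.9, -0.6, 30.8]
grip_width: 0.0176
grasp_force: 45.1
```

```bash
python3 -c "
from h import *
to(.4868,.001,.0766,3.55)"
```

```text
t 6.42 pos [0.4899 0.002  0.0764] yaw -176.35 tilt [ 0.0023 -0.0009] units xyz [-0.12 -0.04  0.01] turn -0.016 F [-16.9  -0.6  30.8] w 0.0176 gf 45.1 j [-0.07  0.06  1.71 -0.    1.37 -1.71]
```

Call:
apply_moves(
  steps=[
    [0,0,0,0,0,0.1,20],
    [0,0,0,0,0,0,30],
    [0,0,0,0,0,0,40],
    [0,0,0,0,0,0,45],
    [0,0,0,0,0,0.5,45],
    [0,0,0,0,0,1,45],
    [0,0,0,0,0,1,45],
    [0,0,0,0,0,1,45],
  ],
)

```text
t: 7.08
tcp_pos: [0.4887, 0.0024, 0.1617]
tcp_rot: [[-0.998, -0.064, -0.001], [-0.064, 0.998, 0.0], [0.001, 0.0, -1.0]]
contact_force: [0.6, -0.1, 0.1]
grip_width: 0.0449
grasp_force: 0.0
```

Call:
apply_moves(
  steps=[
    [0,0,0,0,0,1,45],
    [0,0,0,0,0,1,45],
    [0,0,0.2,0,-1,0.5,45],
    [0,0,0.2,0,-1,0,45],
    [0,0,0.2,0,-1,0,45],
    [0,0,0.2,0,-1,0,45],
    [0,0,0.2,0,-1,0,45],
    [0,0,0.2,0,-1,0,45],
  ],
)

```text
t: 7.75
tcp_pos: [0.4889, -0.1488, 0.2234]
tcp_rot: [[-0.982, -0.189, -0.0], [-0.189, 0.982, 0.0], [0.0, 0.0, -1.0]]
contact_force: [0.6, 0.4, -0.2]
grip_width: 0.0447
grasp_force: 0.0
```

```bash
cat >> h.py <<'E'
def pan(Q,c,yaw,z0,z1,name,hx=.07,hy=.025):
    d=Q[...,:2]-np.array(c); a=np.radians(yaw); X=d[...,0]*np.cos(a)+d[...,1]*np.sin(a); Y=-d[...,0]*np.sin(a)+d[...,1]*np.cos(a); z=Q[...,2]
    m=(abs(X)<hx)&(abs(Y)<hy)&(z>z0)&(z<z1)
    if m.sum()>5: print(name,m.sum(),'X',(1e3*np.percentile(X[m],[1,99])).round(1),'Y',(1e3*np.percentile(Y[m],[2,50,98])).round(1),'zmax',round(float(np.percentile(z[m],99)),4),rect(Q,m))
E
python3 - <<'E'
from h import *
s=snap('side'); t=snap('top')
for n,q in(('side',s),('top',t)):
    Q=cloud(q); d=(-.0013,.0006) if n=='side' else (.0013,-.0006)
    sl=(.4868+d[0],.001+d[1])
    for z0,z1 in((.05,.09),(.09,.112),(.112,.14)): pan(Q,sl,3.55,z0,z1,n+' A')
    c=np.array([.4788+d[0],.1308+d[1]])
    for k in(1,-1): pan(Q,c+k*.062*np.array([.998,.062]),3.55,.034,.05,n+' side',.012,.175)
to(.4956,-.241,.06,12.3)
cv2.imwrite('pics/a3.png',cv2.resize(s['image'][130:360,200:440],None,fx=2.5,fy=2.5))
E
```

```text
side A 519 X [-49.3  53.2] Y [ 5.   7.9 11.2] zmax 0.0896 (array([0.4867, 0.0046]), array([0.0222, 0.104 ]), -83.32, 0.0701, 519)
side A 329 X [-47.1  50. ] Y [-7.   7.5 11.2] zmax 0.1116 (array([0.4873, 0.003 ]), array([0.0218, 0.099 ]), -85.4, 0.1014, 329)
side A 184 X [-38.4  41.7] Y [-8.8  6.  10.1] zmax 0.1303 (array([0.4875, 0.0021]), array([0.0203, 0.0825]), -86.81, 0.1218, 184)
side side 506 X [-11.1   4.9] Y [-146.7   27.1  156.3] zmax 0.0432 (array([0.538 , 0.1351]), array([0.0165, 0.3176]), 2.52, 0.0392, 506)
side side 494 X [-4.9  4.9] Y [-151.    30.8  156.4] zmax 0.0427 (array([0.4156, 0.1274]), array([0.01  , 0.3203]), 3.48, 0.0392, 494)
top A 43 X [-49.7  53. ] Y [-8.2 -7.9  7.5] zmax 0.0894 (array([ 0.4896, -0.0056]), array([0.0178, 0.1025]), 85.48, 0.0752, 43)
top A 158 X [-47.2  50.8] Y [-8.2  0.2  9.9] zmax 0.1113 (array([0.4899, 0.0014]), array([0.0183, 0.099 ]), -86.34, 0.1031, 158)
top A 160 X [-38.8  41.1] Y [-7.8  0.5  9.5] zmax 0.1305 (array([0.4894, 0.0014]), array([0.0178, 0.084 ]), -86.2, 0.1247, 160)
top side 452 X [-5.3  4.9] Y [-152.9    0.2  152. ] zmax 0.0449 (array([0.5418, 0.134 ]), array([0.0105, 0.3167]), 3.56, 0.0389, 452)
top side 460 X [-4.9  4.9] Y [-152.2   -1.6  152.4] zmax 0.0446 (array([0.4183, 0.1254]), array([0.01  , 0.3175]), 3.56, 0.0389, 460)
t 7.85 pos [ 0.4887 -0.1504  0.223 ] yaw -169.33 tilt [-0.0012 -0.0003] units xyz [ 0.28 -3.63 -6.52] turn 0.272 F [-0.  -0.4  0. ] w 0.0447 gf 0.0 j [-0.37  0.02  1.45 -0.    1.67 -2.13]
```

View pics/a3.png

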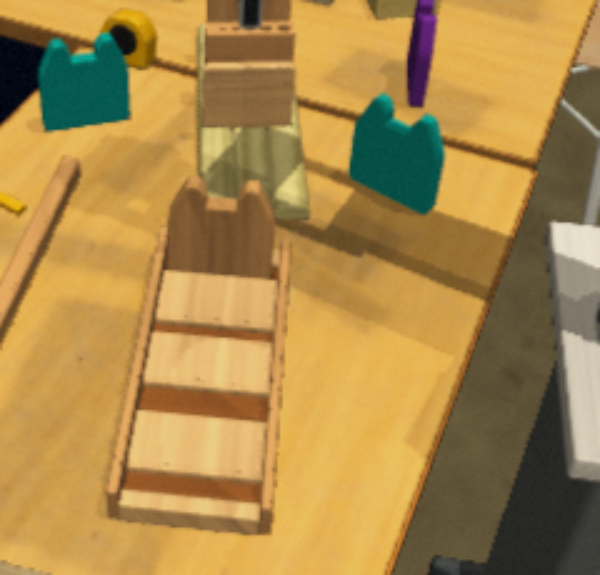

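Call:
apply_moves(
  steps=[
    [0,0,0.07,0.07,-1,0,45],
    [0,0,0.1,0.07,-1,0,45],
    [0,0,0.1,0.07,-1,0,45],
    [0,0,0,0.07,-0.63,0,45],
    [0,0,0,0,0,-0.5,45],
    [0,0,0,0,0,-1,45],
    [0,0,0,0,0,-1,45],
    [0,0,0,0,0,-1,45],
  ],
)

```text
t: 8.52
tcp_pos: [0.496, -0.237, 0.1345]
tcp_rot: [[-0.976, -0.216, -0.0], [-0.216, 0.976, 0.001], [0.0, 0.001, -1.0]]
contact_force: [-0.9, 0.7, -0.3]
grip_width: 0.0451
grasp_force: 0.0
```

Call:
apply_moves(
  steps=[
    [0,0,0,0,0,-1,45],
    [0,0,0,0,0,-1,45],
    [0,0,0,0,0,-0.8,45],
    [0,0,0,0,0,-0.22,45],
    [0,0,0,0,0,0,30],
    [0,0,0,0,0,0,20],
    [0,0,0,0,0,0,5],
    [0,0,0,0,0,0,0],
  ],
)

```text
t: 9.18
tcp_pos: [0.4968, -0.2386, 0.0624]
tcp_rot: [[-0.976, -0.216, 0.002], [-0.216, 0.976, -0.001], [-0.002, -0.002, -1.0]]
contact_force: [-0.4, 0.1, -0.9]
grip_width: 0.0116
grasp_force: 44.3
```

Call:
apply_moves(
  steps=[
    [0,0,0,0,0,0,0],
    [0,0,0,0,0,0,0],
    [0,0,0,0,0,0,0],
    [0,0,0,0,0,0,0],
  ],
)

```text
t: 9.52
tcp_pos: [0.4968, -0.2386, 0.0623]
tcp_rot: [[-0.976, -0.216, 0.002], [-0.216, 0.976, -0.001], [-0.002, -0.001, -1.0]]
contact_force: [0.4, 1.0, 6.3]
grip_width: 0.0114
grasp_force: 45.4
```

```bash
python3 -c "
from h import *
to(.4815,.0869,.225,3.55)"
```

```text
t 9.52 pos [ 0.4968 -0.2386  0.0623] yaw -167.53 tilt [ 0.0023 -0.0009] units xyz [-0.61 13.02  6.51] turn -1.487 F [0.4 1.  6.3] w 0.0114 gf 45.4 j [-0.51  0.25  1.53  0.    1.36 -2.3 ]
```

Call:
apply_moves(
  steps=[
    [0,0,0,0,0,0.5,0],
    [0,0,0,0,0,1,0],
    [0,0,0,0,0,1,0],
    [0,0,0,0,0,1,0],
    [0,0,0,0,0,1,0],
    [0,0,0,0,0,1,0],
    [0,0,0,0,0.5,1,0],
    [0,0,0,0,0.9,0,0],
  ],
)

```text
t: 10.18
tcp_pos: [0.4971, -0.2052, 0.2299]
tcp_rot: [[-0.977, -0.213, 0.008], [-0.213, 0.977, -0.005], [-0.007, -0.006, -1.0]]
contact_force: [1.8, -0.1, 0.1]
grip_width: 0.0116
grasp_force: 44.4
```

Call:
apply_moves(
  steps=[
    [0,0,-0.15,-0.05,1,0,0],
    [0,0,-0.15,-0.05,1,0,0],
    [0,0,-0.15,-0.05,1,0,0],
    [0,0,-0.15,-0.05,1,0,0],
    [0,0,-0.15,-0.05,1,0,0],
    [0,0,-0.15,-0.05,1,0,0],
    [0,0,-0.15,-0.05,1,0,0],
    [0,0,-0.15,-0.05,1,0,0],
  ],
)

```text
t: 10.85
tcp_pos: [0.4855, -0.0023, 0.224]
tcp_rot: [[-0.996, -0.091, 0.0], [-0.091, 0.996, -0.0], [-0.0, -0.0, -1.0]]
contact_force: [-0.3, 0.2, -0.8]
grip_width: 0.0116
grasp_force: 44.4
```

Call:
apply_moves(
  steps=[
    [0,0,-0.15,-0.05,1,0,0],
    [0,0,-0.15,-0.05,1,0,0],
    [0,0,0,-0.05,0.9,0,0],
    [0,0,0,0,0.6,0,0],
    [0,0,0,0,0,-0.5,0],
    [0,0,0,0,0,-1,0],
    [0,0,0,0,0,-1,0],
    [0,0,0,0,0,-1,0],
  ],
)

```text
t: 11.52
tcp_pos: [0.482, 0.0834, 0.1345]
tcp_rot: [[-0.998, -0.06, 0.0], [-0.06, 0.998, -0.0], [0.0, -0.0, -1.0]]
contact_force: [0.6, -0.2, -0.6]
grip_width: 0.0114
grasp_force: 44.4
```

Call:
apply_moves(
  steps=[
    [0,0,0,0,0,-0.5,0],
    [0,0,0,0,0,0,0],
    [0,0,0,0,0,0,0],
  ],
)

```text
t: 11.77
tcp_pos: [0.4818, 0.0835, 0.1229]
tcp_rot: [[-0.998, -0.06, -0.002], [-0.06, 0.998, -0.0], [0.002, -0.0, -1.0]]
contact_force: [0.3, 0.7, 0.6]
grip_width: 0.0118
grasp_force: 44.4
```

```bash
cat >> h.py <<'E'
def held(lo,hi,h=.05,step=.012,yaw=3.55):
    p=robot.observe()['tcp_pos'][:2]
    for n in('side','top'):
        Q=cloud(snap(n)); d=np.array((-.0013,.0006) if n=='side' else (.0013,-.0006))
        for z in np.arange(lo,hi,step): pan(Q,p+d,yaw,z,z+step,f'{n} {z:.3f}',hy=h)
E
python3 -c "
from h import *
held(.07,.17,.03)
to(.4820,.0869,.0553,3.55)"
```

```text
side 0.070 24 X [-43.4  42.9] Y [2.4 4.  5. ] zmax 0.082 (array([0.4809, 0.0877]), array([0.0028, 0.089 ]), -86.74, 0.0811, 24)
side 0.082 164 X [-52.2  48.1] Y [1.5 4.3 6.8] zmax 0.0938 (array([0.4791, 0.0875]), array([0.007 , 0.1026]), -86.47, 0.088, 164)
side 0.094 177 X [-51.7  49.4] Y [1.8 4.5 6.5] zmax 0.1058 (array([0.4791, 0.0884]), array([0.0064, 0.1017]), -86.53, 0.0997, 177)
side 0.106 175 X [-53.1  49.1] Y [1.8 4.3 7.1] zmax 0.1179 (array([0.4782, 0.0886]), array([0.0066, 0.1028]), -86.26, 0.1116, 175)
side 0.118 167 X [-52.6  49.3] Y [ 2.1  4.5 12.5] zmax 0.1299 (array([0.4782, 0.0929]), array([0.0149, 0.1024]), -85.73, 0.1238, 167)
side 0.130 191 X [-52.   49.1] Y [ 1.7  4.9 18.5] zmax 0.1419 (array([0.4776, 0.094 ]), array([0.0199, 0.1028]), -84.86, 0.136, 191)
side 0.142 176 X [-51.8  49.1] Y [ 2.4  4.7 18.6] zmax 0.1539 (array([0.4781, 0.0944]), array([0.0175, 0.1026]), -87.81, 0.1481, 176)
side 0.154 217 X [-52.5  48.6] Y [-5.6  3.2  6.7] zmax 0.1654 (array([0.4785, 0.0904]), array([0.0265, 0.1024]), -87.25, 0.1621, 217)
top 0.154 39 X [-52.4 -31.3] Y [-4.6  0.4  6. ] zmax 0.1659 (array([0.4412, 0.081 ]), array([0.0102, 0.021 ]), 89.57, 0.1632, 39)
top 0.166 8 X [-50.  -31.9] Y [-3.7  0.5  3.8] zmax 0.1681 (array([0.4422, 0.0804]), array([0.0058, 0.0177]), -72.26, 0.1669, 8)
t 11.87 pos [0.483  0.0838 0.1247] yaw -176.56 tilt [0.0021 0.0002] units xyz [-0.04  0.12 -2.78] turn 0.018 F [-0.5  0.3 -0.5] w 0.0111 gf 44.4 j [ 0.1   0.01  1.66 -0.    1.47 -1.53]
```

Call:
apply_moves(
  steps=[
    [0,0,0,0,0.12,-0.4,0],
    [0,0,0,0,0,-0.8,0],
    [0,0,0,0,0,-0.4,0],
    [0,0,0,0,0,-0.4,0],
    [0,0,0,0,0,-0.3,0],
    [0,0,0,0,0,-0.3,0],
    [0,0,0,0,0,-0.2,0],
    [0,0,0,0,0,0,0],
  ],
)

```text
t: 12.53
tcp_pos: [0.4827, 0.0872, 0.0551]
tcp_rot: [[-0.998, -0.061, 0.001], [-0.061, 0.998, 0.0], [-0.001, 0.0, -1.0]]
contact_force: [-8.2, -0.5, 12.6]
grip_width: 0.0114
grasp_force: 46.6
```

```bash
python3 -c "
from h import *
to(.4820,.0869,.0553,3.55)"
```

```text
t 12.53 pos [0.4827 0.0872 0.0551] yaw -176.53 tilt [0.0007 0.0002] units xyz [-0.03 -0.01  0.01] turn 0.013 F [-8.2 -0.5 12.6] w 0.0114 gf 46.6 j [ 0.1   0.09  1.72  0.    1.33 -1.53]
```

Call:
apply_moves(
  steps=[
    [0,0,0,0,0,0.1,20],
    [0,0,0,0,0,0,30],
    [0,0,0,0,0,0,40],
    [0,0,0,0,0,0.5,40],
    [0,0,0,0,0,1,40],
    [0,0,0,0,0,1,40],
    [0,0,0,0,0,1,40],
    [0,0,0,0,0,1,40],
  ],
)

```text
t: 13.2
tcp_pos: [0.4822, 0.0871, 0.1693]
tcp_rot: [[-0.998, -0.061, -0.0], [-0.061, 0.998, 0.0], [0.0, 0.0, -1.0]]
contact_force: [1.4, -0.1, 0.2]
grip_width: 0.0399
grasp_force: 0.0
```

Call:
apply_moves(
  steps=[
    [0,0,0,0,0,1,50],
    [0,0,0,0,0,1,50],
    [0,0,0.1,0.05,-1,0.2,50],
    [0,0,0.1,0.05,-1,0,50],
    [0,0,0.1,0.05,-1,0,50],
    [0,0,0.1,0.05,-1,0,50],
    [0,0,0.1,0.05,-1,0,50],
    [0,0,0.1,0.05,-1,0,50],
  ],
)

```text
t: 13.87
tcp_pos: [0.4897, -0.0641, 0.2232]
tcp_rot: [[-0.992, -0.124, 0.0], [-0.124, 0.992, 0.0], [-0.0, 0.0, -1.0]]
contact_force: [0.7, 0.4, 0.2]
grip_width: 0.0499
grasp_force: 0.0
```

Call:
apply_moves(
  steps=[
    [0,0,0.1,0.05,-1,0,55],
    [0,0,0.1,0.05,-1,0,55],
    [0,0,0.1,0.05,-1,0,55],
    [0,0,0.1,0.05,-1,0,55],
    [0,0,0.1,0.05,-1,0,55],
    [0,0,0.1,0.05,-1,0,55],
    [0,0,0.1,0.05,-1,0,55],
    [0,0,0.1,0.05,-1,0,55],
  ],
)

```text
t: 14.53
tcp_pos: [0.4997, -0.2642, 0.223]
tcp_rot: [[-0.979, -0.206, -0.0], [-0.206, 0.979, 0.0], [0.0, 0.0, -1.0]]
contact_force: [1.7, -0.5, -0.0]
grip_width: 0.0551
grasp_force: 0.0
```

Call:
apply_moves(
  steps=[
    [0,0,0.1,0.1,-1,0,55],
    [0,0,0,0.05,-0.8,0,55],
    [0,0,0,0,0,0,55],
    [0,0,0,0,0,0,55],
  ],
)

```text
t: 14.87
tcp_pos: [0.5033, -0.3085, 0.2226]
tcp_rot: [[-0.977, -0.214, -0.001], [-0.214, 0.977, 0.001], [0.001, 0.001, -1.0]]
contact_force: [-0.9, 0.4, 0.3]
grip_width: 0.0549
grasp_force: 0.0
```

```bash
python3 - <<'E'
from h import *
to(.505,-.3173,.06,12.8)
t=snap('top'); Q=cloud(t); pan(Q,(.4828,.0863),3.55,.075,.11,'part top'); pan(Q,(.4881,.0004),3.55,.112,.14,'A top')
E
```

```text
t 14.87 pos [ 0.5033 -0.3085  0.2226] yaw -167.62 tilt [-0.0008  0.0008] units xyz [ 0.07 -0.35 -6.5 ] turn 0.07 F [-0.9  0.4  0.3] w 0.0549 gf 0.0 j [-0.61  0.24  1.21  0.    1.69 -2.4 ]
part top 243 X [-51.4  50.9] Y [-5.7 -0.5  6.3] zmax 0.1007 (array([0.4824, 0.0867]), array([0.0132, 0.1029]), -86.0, 0.0944, 243)
A top 159 X [-37.9  42.3] Y [-7.8  0.5  9.7] zmax 0.1315 (array([0.4901, 0.0017]), array([0.0182, 0.0844]), -86.45, 0.1244, 159)
```

Call:
apply_moves(
  steps=[
    [0,0,0.07,0.07,-0.35,-0.2,55],
    [0,0,0,0,0,-0.8,55],
    [0,0,0,0,0,-1,55],
    [0,0,0,0,0,-1,55],
    [0,0,0,0,0,-1,55],
    [0,0,0,0,0,-1,55],
    [0,0,0,0,0,-1,55],
    [0,0,0,0,0,-0.5,55],
  ],
)

```text
t: 15.58
tcp_pos: [0.5042, -0.3151, 0.0571]
tcp_rot: [[-0.974, -0.224, -0.004], [-0.225, 0.974, 0.003], [0.003, 0.004, -1.0]]
contact_force: [0.2, 0.1, -0.2]
grip_width: 0.0546
grasp_force: 0.0
```

Call:
apply_moves(
  steps=[
    [0,0,0,0,0,0,45],
    [0,0,0,0,0,0,30],
    [0,0,0,0,0,0,20],
    [0,0,0,0,0,0,10],
    [0,0,0,0,0,0,10],
    [0,0,0,0,0,0,10],
    [0,0,0,0,0,0,10],
  ],
)

```text
t: 16.17
tcp_pos: [0.5059, -0.317, 0.0623]
tcp_rot: [[-0.975, -0.223, 0.002], [-0.223, 0.975, -0.001], [-0.002, -0.002, -1.0]]
contact_force: [0.4, 0.7, 3.1]
grip_width: 0.0274
grasp_force: 45.6
```

```bash
python3 -c "
from h import *
to(.4770,.1727,.225,3.55)"
```

```text
t 16.17 pos [ 0.5059 -0.317   0.0623] yaw -167.11 tilt [ 0.002  -0.0012] units xyz [-1.16 19.59  6.51] turn -1.557 F [0.4 0.7 3.1] w 0.0274 gf 45.6 j [-0.62  0.37  1.39  0.    1.39 -2.42]
```

Call:
apply_moves(
  steps=[
    [0,0,0,0,0,0.5,10],
    [0,0,0,0,0,1,10],
    [0,0,0,0,0,1,10],
    [0,0,0,0,0,1,10],
    [0,0,0,0,0,1,10],
    [0,0,0,0,0,1,10],
    [0,0,0,0,0.5,1,10],
    [0,0,0,0,1,0,10],
  ],
)

```text
t: 16.83
tcp_pos: [0.5061, -0.2814, 0.23]
tcp_rot: [[-0.975, -0.22, 0.008], [-0.22, 0.975, -0.006], [-0.006, -0.007, -1.0]]
contact_force: [0.9, 0.1, -0.3]
grip_width: 0.0275
grasp_force: 44.9
```

Call:
apply_moves(
  steps=[
    [0,0,-0.1,-0.08,1,0,10],
    [0,0,-0.1,-0.08,1,0,10],
    [0,0,-0.1,-0.08,1,0,10],
    [0,0,-0.1,-0.08,1,0,10],
    [0,0,-0.1,-0.08,1,0,10],
    [0,0,-0.1,-0.08,1,0,10],
    [0,0,-0.1,-0.08,1,0,10],
    [0,0,-0.1,-0.08,1,0,10],
  ],
)

```text
t: 17.5
tcp_pos: [0.4887, -0.0779, 0.2239]
tcp_rot: [[-0.99, -0.14, 0.0], [-0.14, 0.99, 0.0], [-0.0, 0.0, -1.0]]
contact_force: [0.5, 0.1, -1.6]
grip_width: 0.0272
grasp_force: 44.9
```

Call:
apply_moves(
  steps=[
    [0,0,-0.1,-0.08,1,0,10],
    [0,0,-0.1,-0.08,1,0,10],
    [0,0,-0.1,-0.08,1,0,10],
    [0,0,-0.1,-0.08,1,0,10],
    [0,0,-0.1,-0.08,1,0,10],
    [0,0,-0.1,-0.08,1,0,10],
    [0,0,-0.1,-0.04,1,0,10],
    [0,0,-0.06,0,1,0,10],
  ],
)

```text
t: 18.17
tcp_pos: [0.4757, 0.122, 0.224]
tcp_rot: [[-0.998, -0.061, 0.0], [-0.061, 0.998, 0.0], [-0.0, 0.0, -1.0]]
contact_force: [0.4, -0.5, -2.6]
grip_width: 0.0277
grasp_force: 44.8
```

Call:
apply_moves(
  steps=[
    [0,0,0,0,1,0,10],
    [0,0,0,0,0.7,0,10],
    [0,0,0,0,0.4,0,10],
    [0,0,0,0,0,-1,10],
    [0,0,0,0,0,-1,10],
    [0,0,0,0,0,-1,10],
    [0,0,0,0,0,-1,10],
    [0,0,0,0,0,0,10],
  ],
)

```text
t: 18.83
tcp_pos: [0.4735, 0.1721, 0.1182]
tcp_rot: [[-0.998, -0.061, -0.009], [-0.061, 0.998, -0.003], [0.009, -0.002, -1.0]]
contact_force: [-1.1, -0.1, -3.2]
grip_width: 0.0277
grasp_force: 44.5
```

```bash
python3 -c "
from h import *
held(.09,.17,.03,.025)
to(.4770,.1727,.0553,3.55)"
```

```text
side 0.090 396 X [-51.7  49.9] Y [ 9.9 12.1 14.4] zmax 0.1143 (array([0.468 , 0.1843]), array([0.0276, 0.1073]), -72.87, 0.1022, 396)
side 0.115 380 X [-51.   51.4] Y [10.5 12.7 26.1] zmax 0.1393 (array([0.4703, 0.19  ]), array([0.0198, 0.1039]), -82.62, 0.1281, 380)
side 0.140 612 X [-51.2  51.1] Y [-15.    9.7  25.6] zmax 0.1612 (array([0.4719, 0.1783]), array([0.0449, 0.1045]), -84.98, 0.1565, 612)
side 0.165 52 X [-15.1  17.6] Y [11.3 22.7 25.9] zmax 0.1898 (array([0.4718, 0.1905]), array([0.0165, 0.0328]), 88.69, 0.1878, 52)
top 0.090 14 X [25.6 52.4] Y [-13.9 -13.6 -13. ] zmax 0.1101 (array([0.5144, 0.1604]), array([0.0008, 0.0272]), -85.58, 0.0961, 14)
top 0.140 10 X [-49.9 -35.9] Y [10.7 13.1 14. ] zmax 0.1642 (array([0.4313, 0.1812]), array([0.0032, 0.0143]), -84.35, 0.1622, 10)
t 18.93 pos [0.4761 0.173  0.1236] yaw -176.49 tilt [-0.0013 -0.0004] units xyz [ 0.04 -0.01 -2.73] turn 0.007 F [ 1.4  0.1 -1.8] w 0.0276 gf 44.6 j [ 0.28  0.06  1.61 -0.    1.47 -1.36]
```

Call:
apply_moves(
  steps=[
    [0,0,0,0.03,0,-0.4,10],
    [0,0,0,0,0,-0.8,10],
    [0,0,0,0,0,-0.4,10],
    [0,0,0,0,0,-0.4,10],
    [0,0,0,0,0,-0.3,10],
    [0,0,0,0,0,-0.3,10],
    [0,0,0,0,0,-0.15,10],
    [0,0,0,0,0,0,10],
  ],
)

```text
t: 19.6
tcp_pos: [0.4774, 0.1734, 0.0553]
tcp_rot: [[-0.998, -0.062, 0.001], [-0.062, 0.998, 0.0], [-0.001, 0.0, -1.0]]
contact_force: [0.7, 1.1, -1.5]
grip_width: 0.0275
grasp_force: 44.9
```

```bash
python3 -c "
from h import *
to(.4770,.1727,.0553,3.55)"
```

```text
t 19.6 pos [0.4774 0.1734 0.0553] yaw -176.47 tilt [0.0008 0.0002] units xyz [-0.02 -0.03  0.  ] turn 0.004 F [ 0.7  1.1 -1.5] w 0.0275 gf 44.9 j [ 0.28  0.14  1.67 -0.    1.33 -1.36]
```

Call:
apply_moves(
  steps=[
    [0,0,0,0,0,-0.12,10],
    [0,0,0,0,0,0,10],
    [0,0,0,0,0,0.1,35],
    [0,0,0,0,0,0,45],
    [0,0,0,0,0,0,50],
    [0,0,0,0,0,0.5,50],
    [0,0,0,0,0,1,50],
    [0,0,0,0,0,1,50],
  ],
)

```text
t: 20.27
tcp_pos: [0.4763, 0.1732, 0.1161]
tcp_rot: [[-0.998, -0.062, -0.003], [-0.062, 0.998, -0.001], [0.003, -0.001, -1.0]]
contact_force: [1.4, 0.2, -0.2]
grip_width: 0.0498
grasp_force: 0.0
```

Call:
apply_moves(
  steps=[
    [0,0,0,0,0,1,50],
    [0,0,0,0,0,1,50],
    [0,0,0,0,0,1,50],
    [0,0,0,0,0,1,50],
    [0,0,0.06,0.08,-1,0.2,50],
    [0,0,0.06,0.08,-1,0,50],
    [0,0,0.06,0.08,-1,0,50],
    [0,0,0.06,0.08,-1,0,50],
  ],
)

```text
t: 20.93
tcp_pos: [0.4851, 0.0724, 0.2215]
tcp_rot: [[-0.996, -0.088, 0.0], [-0.088, 0.996, 0.0], [-0.0, 0.0, -1.0]]
contact_force: [0.5, -0.0, -0.0]
grip_width: 0.0501
grasp_force: 0.0
```

Call:
apply_moves(
  steps=[
    [0,0,0.06,0.08,-1,0,50],
    [0,0,0.06,0.08,-1,0,50],
    [0,0,0.06,0.08,-1,0,50],
    [0,0,0.06,0.08,-1,0,50],
    [0,0,0.06,0.08,-1,0,50],
    [0,0,0.06,0.08,-1,0,50],
    [0,0,0.06,0.08,-1,0,50],
    [0,0,0.06,0.08,-1,0,50],
  ],
)

```text
t: 21.6
tcp_pos: [0.5011, -0.1279, 0.2213]
tcp_rot: [[-0.991, -0.137, -0.0], [-0.137, 0.991, 0.0], [-0.0, 0.0, -1.0]]
contact_force: [-0.1, -0.5, -0.3]
grip_width: 0.0499
grasp_force: 0.0
```

Call:
apply_moves(
  steps=[
    [0,0,0.06,0.08,-1,0,50],
    [0,0,0.06,0.08,-1,0,50],
    [0,0,0.06,0.08,-1,0,50],
    [0,0,0.06,0.08,-1,0,50],
    [0,0,0.06,0.08,-1,0,50],
    [0,0,0.06,0.08,-1,0,50],
    [0,0,0.06,0.08,-1,0,50],
    [0,0,0.06,0.08,-1,0,50],
  ],
)

```text
t: 22.27
tcp_pos: [0.5171, -0.3279, 0.221]
tcp_rot: [[-0.982, -0.186, -0.0], [-0.186, 0.982, 0.0], [0.0, 0.0, -1.0]]
contact_force: [-0.0, 0.3, 0.5]
grip_width: 0.0498
grasp_force: 0.0
```

Call:
apply_moves(
  steps=[
    [0,0,0,0,-1,0,50],
    [0,0,0,0,-1,0,50],
    [0,0,0,0,-0.7,0,50],
    [0,0,0,0,0,0,50],
    [0,0,0,0,0,0,50],
  ],
)

```text
t: 22.68
tcp_pos: [0.5168, -0.3946, 0.2206]
tcp_rot: [[-0.983, -0.185, -0.001], [-0.185, 0.983, 0.001], [0.001, 0.001, -1.0]]
contact_force: [0.7, 0.3, 0.1]
grip_width: 0.0499
grasp_force: 0.0
```

```bash
python3 - <<'E'
from h import *
to(.5185,-.4033,.08,11)
Q=cloud(snap('top')); pan(Q,(.4828,.0863),3.55,.075,.11,'part top'); pan(Q,(.4881,.0004),3.55,.112,.14,'A top'); pan(Q,(.4775,.1721),3.55,.09,.11,'block top'); pan(Q,(.52,-.4035),11,.112,.15,'B')
E
```

```text
t 22.68 pos [ 0.5168 -0.3946  0.2206] yaw -169.34 tilt [-0.0008  0.0011] units xyz [ 0.07 -0.35 -5.62] turn 0.057 F [0.7 0.3 0.1] w 0.0499 gf 0.0 j [-0.71  0.42  1.    0.    1.73 -2.47]
part top 245 X [-51.3  50.9] Y [-5.7 -0.8  6.2] zmax 0.1004 (array([0.4826, 0.0868]), array([0.0131, 0.1032]), -86.76, 0.0945, 245)
A top 160 X [-38.1  42.1] Y [-7.9  0.4  9.7] zmax 0.1301 (array([0.4898, 0.0014]), array([0.018 , 0.0841]), -86.31, 0.1248, 160)
block top 405 X [-49.7  52.4] Y [-13.1   1.1  14.4] zmax 0.1006 (array([0.4788, 0.1728]), array([0.0295, 0.104 ]), -87.16, 0.0953, 405)
B 127 X [-43.7  43. ] Y [-8.8  1.6  8.6] zmax 0.1378 (array([ 0.5195, -0.4038]), array([0.0184, 0.0877]), -78.14, 0.1302, 127)
```

All three are good. Now the last panel.

Call:
apply_moves(
  steps=[
    [0,0,0.1,0.07,-0.35,-0.2,50],
    [0,0,0,0,0,-0.8,50],
    [0,0,0,0,0,-1,50],
    [0,0,0,0,0,-1,50],
    [0,0,0,0,0,-1,50],
    [0,0,0,0,0,-1,50],
    [0,0,0,0,0,-0.6,50],
    [0,0,0,0,0,0,40],
  ],
)

```text
t: 23.4
tcp_pos: [0.5174, -0.4007, 0.0765]
tcp_rot: [[-0.98, -0.198, -0.006], [-0.198, 0.98, 0.005], [0.005, 0.006, -1.0]]
contact_force: [-0.9, -0.3, -0.9]
grip_width: 0.0404
grasp_force: 0.0
```

Call:
apply_moves(
  steps=[
    [0,0,0,0,0,0,30],
    [0,0,0,0,0,0,20],
    [0,0,0,0,0,0,10],
    [0,0,0,0,0,0,5],
    [0,0,0,0,0,0,5],
    [0,0,0,0,0,0,5],
    [0,0,0,0,0,0,5],
  ],
)

```text
t: 23.98
tcp_pos: [0.5196, -0.4034, 0.0837]
tcp_rot: [[-0.98, -0.197, 0.003], [-0.197, 0.98, -0.002], [-0.002, -0.003, -1.0]]
contact_force: [0.3, 0.2, 6.7]
grip_width: 0.0174
grasp_force: 43.3
```

```bash
python3 -c "
from h import *
to(.4717,.2606,.225,3.55)"
```

```text
t 23.98 pos [ 0.5196 -0.4034  0.0837] yaw -168.66 tilt [ 0.0028 -0.002 ] units xyz [-1.92 26.56  5.65] turn -1.298 F [0.3 0.2 6.7] w 0.0174 gf 43.3 j [-0.72  0.51  1.15  0.    1.48 -2.49]
```

Call:
apply_moves(
  steps=[
    [0,0,0,0,0,0.5,5],
    [0,0,0,0,0,1,5],
    [0,0,0,0,0,1,5],
    [0,0,0,0,0,1,5],
    [0,0,0,0,0,1,5],
    [0,0,0,0,0,1,5],
    [0,0,0,0,0.4,0.3,5],
    [0,0,0,0,0.8,0,5],
  ],
)

```text
t: 24.65
tcp_pos: [0.5189, -0.3741, 0.2295]
tcp_rot: [[-0.981, -0.194, 0.004], [-0.194, 0.981, -0.003], [-0.003, -0.004, -1.0]]
contact_force: [0.6, -0.2, -0.5]
grip_width: 0.0172
grasp_force: 42.3
```

Call:
apply_moves(
  steps=[
    [0,0,-0.05,-0.08,1,0,5],
    [0,0,-0.05,-0.08,1,0,5],
    [0,0,-0.05,-0.08,1,0,5],
    [0,0,-0.05,-0.08,1,0,5],
    [0,0,-0.05,-0.08,1,0,5],
    [0,0,-0.05,-0.08,1,0,5],
    [0,0,-0.05,-0.08,1,0,5],
    [0,0,-0.05,-0.08,1,0,5],
  ],
)

```text
t: 25.32
tcp_pos: [0.5019, -0.1709, 0.2257]
tcp_rot: [[-0.988, -0.155, -0.001], [-0.155, 0.988, 0.001], [0.001, 0.001, -1.0]]
contact_force: [0.3, -0.8, -1.2]
grip_width: 0.0171
grasp_force: 42.3
```

Call:
apply_moves(
  steps=[
    [0,0,-0.05,-0.08,1,0,5],
    [0,0,-0.05,-0.08,1,0,5],
    [0,0,-0.05,-0.08,1,0,5],
    [0,0,-0.05,-0.08,1,0,5],
    [0,0,-0.05,-0.08,1,0,5],
    [0,0,-0.05,-0.08,1,0,5],
    [0,0,-0.05,-0.08,1,0,5],
    [0,0,-0.05,-0.08,1,0,5],
  ],
)

```text
t: 25.98
tcp_pos: [0.4857, 0.0288, 0.2258]
tcp_rot: [[-0.994, -0.114, -0.001], [-0.114, 0.994, 0.0], [0.001, 0.0, -1.0]]
contact_force: [0.2, 0.7, -2.9]
grip_width: 0.0171
grasp_force: 42.3
```

Call:
apply_moves(
  steps=[
    [0,0,-0.06,-0.08,1,0,5],
    [0,0,-0.06,-0.08,1,0,5],
    [0,0,-0.06,-0.08,1,0,5],
    [0,0,-0.06,-0.08,1,0,5],
    [0,0,-0.06,-0.08,1,0,5],
    [0,0,-0.06,-0.08,1,0,5],
    [0,0,-0.06,-0.08,1,0,5],
    [0,0,-0.06,-0.08,0.8,0,5],
  ],
)

```text
t: 26.65
tcp_pos: [0.4695, 0.224, 0.2257]
tcp_rot: [[-0.998, -0.064, -0.001], [-0.064, 0.998, -0.0], [0.001, 0.0, -1.0]]
contact_force: [-0.5, 0.0, -0.4]
grip_width: 0.0176
grasp_force: 42.3
```

Call:
apply_moves(
  steps=[
    [0,0,0,0,0.7,0,5],
    [0,0,0,0,0.5,0,5],
    [0,0,0,0,0.3,0,5],
    [0,0,0,0,0,-0.8,5],
    [0,0,0,0,0,-1,5],
    [0,0,0,0,0,-0.7,5],
    [0,0,0,0,0,0,5],
    [0,0,0,0,0,0,5],
  ],
)

```text
t: 27.32
tcp_pos: [0.4703, 0.2591, 0.1634]
tcp_rot: [[-0.998, -0.063, -0.002], [-0.063, 0.998, -0.001], [0.002, -0.001, -1.0]]
contact_force: [-1.2, -0.1, 0.5]
grip_width: 0.0172
grasp_force: 42.2
```

```bash
python3 -c "
from h import *
held(.1,.19,.03,.03)
to(.4717,.2606,.0767,3.55)"
```

```text
side 0.100 533 X [-52.2  49.1] Y [5.2 7.2 9.2] zmax 0.1298 (array([0.4675, 0.2668]), array([0.0058, 0.104 ]), -86.44, 0.1161, 533)
side 0.130 541 X [-51.8  50. ] Y [5.5 7.4 9.2] zmax 0.1595 (array([0.4673, 0.267 ]), array([0.0052, 0.1034]), -85.76, 0.1452, 541)
side 0.160 559 X [-51.9  49.5] Y [-5.2  7.4 21.1] zmax 0.1896 (array([0.4669, 0.2661]), array([0.0312, 0.1031]), -85.17, 0.1752, 559)
top 0.100 91 X [-50.6  49.9] Y [-10.   -8.4  -7.4] zmax 0.1291 (array([0.4723, 0.25  ]), array([0.0033, 0.1016]), -86.07, 0.1155, 91)
top 0.130 89 X [-38.7  50.2] Y [-10.3  -8.5  -7.1] zmax 0.1591 (array([0.4782, 0.2504]), array([0.0038, 0.0896]), -86.23, 0.1444, 89)
top 0.160 74 X [-16.1  50.9] Y [-16.6  -8.2   4.3] zmax 0.1889 (array([0.49  , 0.2514]), array([0.0165, 0.0698]), -72.31, 0.1767, 74)
t 27.42 pos [0.4714 0.2597 0.1657] yaw -176.37 tilt [0.0021 0.001 ] units xyz [ 0.01  0.04 -3.56] turn -0.013 F [ 0.2  0.3 -1.5] w 0.0173 gf 42.2 j [ 0.43  0.12  1.46  0.    1.56 -1.2 ]
```

Call:
apply_moves(
  steps=[
    [0,0,0,0,0.04,-0.5,5],
    [0,0,0,0,0,-1,5],
    [0,0,0,0,0,-0.5,5],
    [0,0,0,0,0,-0.4,5],
    [0,0,0,0,0,-0.4,5],
    [0,0,0,0,0,-0.4,5],
    [0,0,0,0,0,-0.3,5],
    [0,0,0,0,0,-0.1,5],
  ],
)

```text
t: 28.08
tcp_pos: [0.4714, 0.2609, 0.0762]
tcp_rot: [[-0.998, -0.064, 0.001], [-0.064, 0.998, 0.001], [-0.001, 0.001, -1.0]]
contact_force: [-14.0, -5.6, 27.5]
grip_width: 0.0169
grasp_force: 47.0
```

Call:
apply_moves(
  steps=[
    [0,0,0,0,0,-0.05,5],
    [0,0,0,0,0,0,5],
    [0,0,0,0,0,0,5],
  ],
)

```text
t: 28.33
tcp_pos: [0.4713, 0.2609, 0.0762]
tcp_rot: [[-0.998, -0.064, 0.002], [-0.064, 0.998, 0.001], [-0.002, 0.001, -1.0]]
contact_force: [-9.6, -5.4, 18.6]
grip_width: 0.0176
grasp_force: 45.8
```

```bash
python3 -c "
from h import *
to(.4717,.2606,.0767,3.55)"
```

```text
t 28.33 pos [0.4713 0.2609 0.0762] yaw -176.34 tilt [0.0019 0.0007] units xyz [ 0.01 -0.01  0.02] turn -0.018 F [-9.6 -5.4 18.6] w 0.0176 gf 45.8 j [ 0.44  0.2   1.56 -0.    1.38 -1.2 ]
```

Call:
apply_moves(
  steps=[
    [0,0,0,0,0,0.1,25],
    [0,0,0,0,0,0,35],
    [0,0,0,0,0,0,45],
    [0,0,0,0,0,0.5,45],
    [0,0,0,0,0,1,45],
    [0,0,0,0,0,1,45],
    [0,0,0,0,0,1,45],
    [0,0,0,0,0,1,45],
  ],
)

```text
t: 29.0
tcp_pos: [0.4707, 0.2606, 0.1897]
tcp_rot: [[-0.998, -0.064, 0.0], [-0.064, 0.998, 0.0], [-0.0, 0.0, -1.0]]
contact_force: [0.4, 0.4, 0.7]
grip_width: 0.0453
grasp_force: 0.0
```

Call:
apply_moves(
  steps=[
    [0,0,0,0,0,1,45],
    [0,0,0,0,-0.5,0.5,45],
    [0,0,-1,0,-1,0,45],
    [0,0,-1,0,-1,0,45],
    [0,0,-1,0,-1,0,45],
    [0,0,-1,0,-1,0,45],
    [0,0,-1,0,-1,0,45],
    [0,0,-1,0,-1,0,45],
  ],
)

```text
t: 29.67
tcp_pos: [0.4703, 0.0962, 0.2251]
tcp_rot: [[-0.842, 0.54, -0.0], [0.54, 0.842, -0.0], [0.0, -0.0, -1.0]]
contact_force: [-0.5, -0.1, 0.1]
grip_width: 0.0448
grasp_force: 0.0
```

Call:
apply_moves(
  steps=[
    [0,0,-1,1,-0.4,0,45],
    [0,0,-1,1,-0.4,0,45],
    [0,0,-1,1,-0.4,0,45],
    [0,0,-1,1,-0.4,0,45],
    [0,0,-1,1,-0.4,0,45],
    [0,0,-1,1,-0.4,0,45],
    [0,0,-1,1,-0.4,0,45],
    [0,0,-1,1,-0.4,0,45],
  ],
)

```text
t: 30.33
tcp_pos: [0.6714, 0.0166, 0.2249]
tcp_rot: [[-0.162, 0.987, -0.001], [0.987, 0.162, -0.0], [0.0, -0.001, -1.0]]
contact_force: [0.1, -0.1, -0.0]
grip_width: 0.0447
grasp_force: 0.0
```

Call:
apply_moves(
  steps=[
    [0,0,-1,0.4,-0.1,-0.5,45],
    [0,0,-0.9,0,0,-1,45],
    [0,0,0,0,0,-1,45],
    [0,0,0,0,0,-0.5,45],
    [0,0,0,0,0,0,45],
    [0,0,0,0,0,0,45],
  ],
)

```text
t: 30.83
tcp_pos: [0.6804, 0.0152, 0.1503]
tcp_rot: [[0.03, 1.0, -0.001], [1.0, -0.03, -0.0], [-0.0, -0.001, -1.0]]
contact_force: [0.2, -0.4, 0.8]
grip_width: 0.0451
grasp_force: 0.0
```

```bash
python3 - <<'E'
from h import *
to(.6845,.0155,.003,88.1)
s=snap('side'); t=snap('top')
Q=cloud(t); pan(Q,(.4828,.0863),3.55,.075,.11,'part top'); pan(Q,(.4881,.0004),3.55,.112,.14,'A top'); pan(Q,(.4775,.1721),3.55,.09,.11,'block top'); pan(Q,(.472,.26),3.55,.112,.15,'B')
pan(Q,(.6858,.0149),-1.9,.015,.04,'rail top',.03,.18)
pan(cloud(s),(.6832,.0161),-1.9,.015,.04,'rail side',.03,.18)
cv2.imwrite('pics/s4.png',s['image'])
E
```

```text
t 30.83 pos [0.6804 0.0152 0.1503] yaw 88.26 tilt [-0.0011 -0.    ] units xyz [ 0.16  0.01 -5.89] turn -0.027 F [ 0.2 -0.4  0.8] w 0.0451 gf 0.0 j [-0.03  0.53  0.99 -0.    1.62 -0.  ]
block top 405 X [-49.6  52. ] Y [-13.4   1.1  14.5] zmax 0.1007 (array([0.4788, 0.1728]), array([0.0293, 0.1039]), -86.72, 0.0951, 405)
B 179 X [-41.4  38.6] Y [-9.2 -1.2  8.6] zmax 0.1312 (array([0.4708, 0.2597]), array([0.0186, 0.0826]), -86.43, 0.1238, 179)
rail top 639 X [-10.8  11.8] Y [-150.6  -57.6  149.3] zmax 0.0298 (array([0.6865, 0.0158]), array([0.0239, 0.309 ]), -2.15, 0.0225, 639)
rail side 818 X [-11.   11.5] Y [-143.7   26.3  151.5] zmax 0.0268 (array([0.6924, 0.0173]), array([0.0399, 0.3109]), -2.32, 0.023, 818)
```

View pics/s4.png

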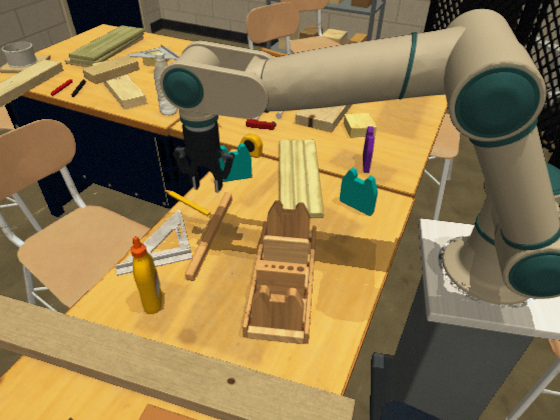

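Call:
apply_moves(
  steps=[
    [0,0,0,0.16,0.01,-1,45],
    [0,0,0,0,0,-1,45],
    [0,0,0,0,0,-1,45],
    [0,0,0,0,0,-1,45],
    [0,0,0,0,0,-0.8,45],
    [0,0,0,0,0,-0.5,45],
    [0,0,0,0,0,-0.3,45],
    [0,0,0,0,0,-0.1,45],
  ],
)

```text
t: 31.6
tcp_pos: [0.685, 0.0159, 0.008]
tcp_rot: [[0.03, 1.0, 0.0], [1.0, -0.03, -0.0], [-0.0, 0.0, -1.0]]
contact_force: [-0.5, 0.1, -0.7]
grip_width: 0.0451
grasp_force: 0.0
```

Call:
apply_moves(
  steps=[
    [0,0,0,0,0,-0.1,40],
    [0,0,0,0,0,-0.1,30],
    [0,0,0,0,0,0,20],
    [0,0,0,0,0,0,10],
    [0,0,0,0,0,0,10],
    [0,0,0,0,0,0,10],
    [0,0,0,0,0,0,10],
  ],
)

```text
t: 32.18
tcp_pos: [0.6854, 0.0159, 0.004]
tcp_rot: [[0.031, 1.0, 0.002], [1.0, -0.031, -0.0], [-0.0, 0.002, -1.0]]
contact_force: [-1.4, -1.4, 5.8]
grip_width: 0.0207
grasp_force: 40.9
```

```bash
python3 -c "
from h import *
to(.4788,.1308,.2,93.55)"
```

```text
t 32.18 pos [0.6854 0.0159 0.004 ] yaw 88.25 tilt [ 0.0019 -0.0001] units xyz [-8.26  4.6   7.84] turn 0.883 F [-1.4 -1.4  5.8] w 0.0207 gf 40.9 j [-0.03  0.66  1.1  -0.    1.38 -0.  ]
```

Call:
apply_moves(
  steps=[
    [0,0,0,0,0,0.5,10],
    [0,0,0,0,0,1,10],
    [0,0,0,0,0,1,10],
    [0,0,0,0,0,1,10],
    [0,0,0,0,0,1,10],
    [0,0,0,0,0,1,10],
    [0,0,0,0,0,1,10],
    [0,0,0,-0.3,0,0.6,10],
  ],
)

```text
t: 32.85
tcp_pos: [0.6781, 0.0158, 0.1838]
tcp_rot: [[0.031, 1.0, 0.004], [1.0, -0.031, -0.0], [-0.0, 0.004, -1.0]]
contact_force: [-0.3, 0.7, -0.6]
grip_width: 0.0207
grasp_force: 40.1
```

Call:
apply_moves(
  steps=[
    [0,0,0.1,-0.9,0.2,0,10],
    [0,0,0.1,-1,0.6,0,10],
    [0,0,0.1,-1,0.6,0,10],
    [0,0,0.1,-1,0.6,0,10],
    [0,0,0.1,-1,0.6,0,10],
    [0,0,0.1,-1,0.6,0,10],
    [0,0,0.1,-1,0.6,0,10],
    [0,0,0.1,-0.6,0.5,0,10],
  ],
)

```text
t: 33.52
tcp_pos: [0.4874, 0.1242, 0.1805]
tcp_rot: [[-0.054, 0.999, -0.001], [0.999, 0.054, 0.0], [0.0, -0.001, -1.0]]
contact_force: [0.3, -0.8, -1.9]
grip_width: 0.021
grasp_force: 40.1
```

Call:
apply_moves(
  steps=[
    [0,0,0.08,-0.4,0.3,0,10],
    [0,0,0,0,0,-0.3,10],
    [0,0,0,0,0,-0.6,10],
    [0,0,0,0,0,-0.3,10],
    [0,0,0,0,0,0,10],
    [0,0,0,0,0,0,10],
  ],
)

```text
t: 34.02
tcp_pos: [0.4799, 0.1304, 0.1497]
tcp_rot: [[-0.061, 0.998, -0.001], [0.998, 0.061, -0.0], [-0.0, -0.002, -1.0]]
contact_force: [0.4, -0.3, -1.4]
grip_width: 0.0213
grasp_force: 40.1
```

```bash
python3 - <<'E'
from h import *
to(.4788,.1308,.108,93.55)
z=robot.observe()['tcp_pos'][2]
s=snap('side'); t=snap('top')
for n,q,d in(('side',s,(-.0013,.0006)),('top',t,(.0013,-.0006))):
    Q=cloud(q); c=np.array([.4788+d[0],.1308+d[1]])
    u=np.array([-.0619,.998])
    for y in(-.145,-.1,-.07,.07,.1,.145): pan(Q,c+y*u,3.55,z+.002,z+.03,f'{n} {y}',.025,.008)
    pan(Q,c,3.55,z+.0,z+.03,n+' rail',.025,.2)
    for y in(.13,-.13): pan(Q,c+y*u,3.55,.112,z-.005,f'{n} pan{y}',.06,.02)
cv2.imwrite('pics/s5.png',cv2.resize(s['image'][130:360,200:440],None,fx=2.5,fy=2.5))
E
```

```text
t 34.02 pos [0.4799 0.1304 0.1497] yaw 93.48 tilt [-0.0015 -0.0004] units xyz [-0.04  0.02 -1.67] turn 0.011 F [ 0.4 -0.3 -1.4] w 0.0213 gf 40.1 j [ 0.19  0.02  1.6  -0.    1.53  0.13]
side 0.07 66 X [-8.  13.1] Y [-7.   0.3  6.9] zmax 0.171 (array([0.4756, 0.2013]), array([0.0147, 0.0215]), -88.8, 0.169, 66)
side 0.1 74 X [-8.5 13.4] Y [-7.7 -0.3  7.5] zmax 0.1722 (array([0.4738, 0.2312]), array([0.0156, 0.0219]), -86.59, 0.1689, 74)
side 0.145 138 X [-8. 13.] Y [-7.3  4.1  7.5] zmax 0.1714 (array([0.4712, 0.2762]), array([0.0156, 0.0214]), -85.4, 0.1673, 138)
side rail 1011 X [-19.6  21.9] Y [-45.8  62.7 152.2] zmax 0.1772 (array([0.4799, 0.1802]), array([0.0459, 0.2088]), -1.98, 0.1688, 1011)
side pan0.13 290 X [-41.   38.9] Y [-8.9  4.6  9.5] zmax 0.13 (array([0.4687, 0.2612]), array([0.0196, 0.0825]), -86.39, 0.1229, 290)
side pan-0.13 53 X [-34.8  43. ] Y [-7.5  6.9  9.9] zmax 0.1296 (array([0.489 , 0.0054]), array([0.0187, 0.0802]), -81.43, 0.123, 53)
top -0.145 67 X [-9.7 11.2] Y [-7.5  0.1  7.3] zmax 0.1734 (array([ 0.4899, -0.0145]), array([0.0157, 0.0212]), -86.29, 0.1693, 67)
top -0.1 64 X [-9.1 12.5] Y [-7.6 -0.2  7.1] zmax 0.1744 (array([0.4878, 0.03  ]), array([0.0148, 0.0228]), 88.4, 0.1684, 64)
top -0.07 65 X [-9.3 11.9] Y [-7.5  0.1  7.4] zmax 0.173 (array([0.4863, 0.0603]), array([0.0144, 0.0232]), 89.16, 0.1696, 65)
top rail 522 X [-9.4 12.2] Y [-153.6  -93.2  -32.4] zmax 0.1748 (array([0.4875, 0.0378]), array([0.0224, 0.1265]), 3.2, 0.1692, 522)
top pan-0.13 157 X [-37.5  41.3] Y [-7.8  0.6  9.5] zmax 0.1315 (array([0.4903, 0.0017]), array([0.0178, 0.0806]), -86.41, 0.1248, 157)
```

View pics/s5.png

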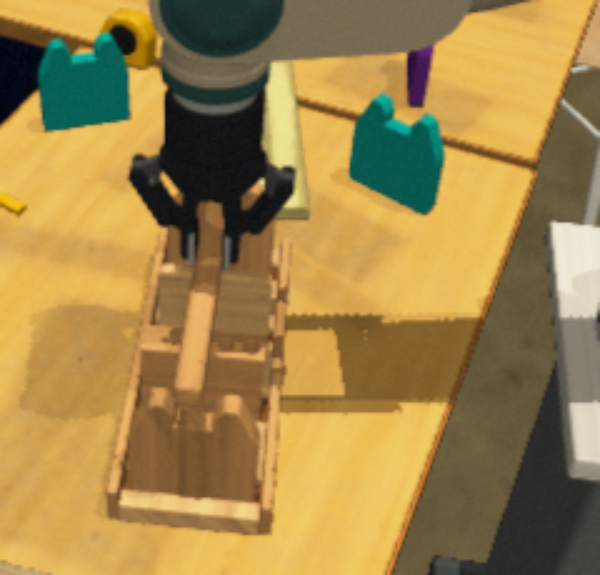

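Call:
apply_moves(
  steps=[
    [0,0,0.1,-0.06,0.02,-0.3,10],
    [0,0,0,0,0,-0.4,10],
    [0,0,0,0,0,-0.3,10],
    [0,0,0,0,0,-0.3,10],
    [0,0,0,0,0,-0.2,10],
    [0,0,0,0,0,-0.15,10],
    [0,0,0,0,0,-0.1,10],
    [0,0,0,0,0,0,10],
  ],
)

```text
t: 34.78
tcp_pos: [0.4785, 0.1316, 0.1079]
tcp_rot: [[-0.072, 0.997, 0.001], [0.997, 0.072, 0.0], [0.0, 0.001, -1.0]]
contact_force: [-5.1, 0.1, 8.7]
grip_width: 0.0212
grasp_force: 41.5
```

```bash
python3 -c "
from h import *
to(.4788,.1308,.108,93.55)"
```

```text
t 34.78 pos [0.4785 0.1316 0.1079] yaw 94.14 tilt [0.001  0.0004] units xyz [ 0.01 -0.03  0.  ] turn -0.098 F [-5.1  0.1  8.7] w 0.0212 gf 41.5 j [0.19 0.05 1.66 0.   1.44 0.12]
```

Call:
apply_moves(
  steps=[
    [0,0,0,0,0,0.05,28],
    [0,0,0,0,0,0,36],
    [0,0,0,0,0,0,45],
    [0,0,0,0,0,0,45],
    [0,0,0,0,0,0.5,45],
    [0,0,0,0,0,1,45],
    [0,0,0,0,0,1,45],
    [0,0,0,0,0,1,45],
  ],
)

```text
t: 35.45
tcp_pos: [0.4781, 0.1313, 0.1961]
tcp_rot: [[-0.072, 0.997, -0.001], [0.997, 0.072, -0.0], [-0.0, -0.001, -1.0]]
contact_force: [-0.4, -0.4, -0.3]
grip_width: 0.0447
grasp_force: 0.0
```

Call:
apply_moves(
  steps=[
    [0,0,0,0,0,1,45],
    [0,0,0,0,-1,0.5,45],
    [0,0,0,0,-1,0,45],
    [0,0,0,0,-1,0,45],
    [0,0,0,0,-1,0,45],
    [0,0,0,0,-1,0,45],
    [0,0,0,0,-1,0,45],
    [0,0,0,0,-1,0,45],
  ],
)

```text
t: 36.12
tcp_pos: [0.4781, -0.0448, 0.2327]
tcp_rot: [[-0.072, 0.997, 0.0], [0.997, 0.072, -0.0], [-0.0, 0.0, -1.0]]
contact_force: [0.3, 0.2, -0.7]
grip_width: 0.0448
grasp_force: 0.0
```

Call:
apply_moves(
  steps=[
    [0,0,0,0,-1,0,45],
    [0,0,0,0,-1,0,45],
    [0,0,0,0,-1,0,45],
    [0,0,0,0,-1,0,45],
    [0,0,0,0,-1,0,45],
    [0,0,0,0,-1,0,45],
    [0,0,0,0,-1,0,45],
    [0,0,0,0,0,0,45],
  ],
)

```text
t: 36.78
tcp_pos: [0.4777, -0.2221, 0.2322]
tcp_rot: [[-0.068, 0.998, -0.001], [0.998, 0.068, -0.001], [-0.001, -0.001, -1.0]]
contact_force: [-0.6, -1.0, 0.1]
grip_width: 0.045
grasp_force: 0.0
```

```bash
python3 - <<'E'
from h import *
s=snap('side'); t=snap('top')
for n,q,d in(('side',s,(-.0013,.0006)),('top',t,(.0013,-.0006))):
    Q=cloud(q); c=np.array([.4788+d[0],.1308+d[1]]); u=np.array([-.0619,.998]); w=np.array([.998,.0619])
    pan(Q,c,3.55,.115,.15,n+' rail',.013,.2)
    for y,z0,z1 in((.13,.112,.14),(-.13,.112,.14),(.042,.085,.1),(-.044,.085,.1)): pan(Q,c+y*u,3.55,z0,z1,f'{n} {y}',.06,.02)
    for k in(1,-1): pan(Q,c+k*.062*w,3.55,.034,.05,n+' tote',.009,.175)
a=cv2.resize(s['image'][130:360,200:440],None,fx=1.6,fy=1.6); b=cv2.resize(t['image'][120:350,120:400],None,fx=1.45,fy=1.6)
cv2.imwrite('pics/fin.png',np.hstack([a,b])[:, :800])
to(.4788,.1308,.108,93.55)
E
```

```text
side rail 1138 X [-10.7  11.1] Y [-144.1   34.4  152.9] zmax 0.1303 (array([0.4781, 0.13  ]), array([0.0221, 0.3118]), 3.74, 0.1271, 1138)
side 0.13 490 X [-40.   38.1] Y [-18.    3.   19.1] zmax 0.1298 (array([0.4686, 0.2615]), array([0.0395, 0.0816]), -83.91, 0.1259, 490)
side -0.13 285 X [-38.5  41. ] Y [-15.1   4.8  18.1] zmax 0.1296 (array([0.4871, 0.0025]), array([0.0384, 0.0812]), -85.91, 0.1254, 285)
side 0.042 495 X [-49.7  52.5] Y [-14.4   4.2  14.9] zmax 0.0982 (array([0.4764, 0.1739]), array([0.0317, 0.1039]), -86.4, 0.0949, 495)
side -0.044 234 X [-50.3  49.5] Y [-6.5  3.5  6.6] zmax 0.0982 (array([0.4799, 0.0868]), array([0.0162, 0.1033]), -88.24, 0.094, 234)
side tote 445 X [-5.3  4.9] Y [-148.2   40.5  156.2] zmax 0.0423 (array([0.5375, 0.1351]), array([0.014 , 0.3191]), 3.53, 0.0392, 445)
side tote 496 X [-4.9  4.9] Y [-150.7   30.5  156.1] zmax 0.0428 (array([0.4155, 0.1289]), array([0.01  , 0.3158]), 3.46, 0.0393, 496)
top rail 1162 X [-10.7  11.5] Y [-147.8   -1.   146.9] zmax 0.1324 (array([0.4808, 0.1299]), array([0.0225, 0.3082]), 3.88, 0.1267, 1162)
top 0.13 3
[... 284 characters left out ...]
52.7] Y [-13.4   1.3  14.4] zmax 0.0997 (array([0.4788, 0.1728]), array([0.0289, 0.1041]), -86.24, 0.0952, 337)
top -0.044 166 X [-51.4  51.1] Y [-5.5 -0.3  6.3] zmax 0.0998 (array([0.4826, 0.0863]), array([0.013 , 0.1029]), -87.05, 0.095, 166)
top tote 422 X [-5.2  4.9] Y [-151.8    0.3  150.5] zmax 0.0453 (array([0.5419, 0.1336]), array([0.0108, 0.3158]), 3.48, 0.0389, 422)
top tote 457 X [-4.9  4.9] Y [-151.9    0.7  152.9] zmax 0.0443 (array([0.4182, 0.1264]), array([0.01  , 0.3155]), 3.57, 0.0389, 457)
t 36.88 pos [ 0.4781 -0.219   0.2324] yaw 94.04 tilt [-0.0005  0.0006] units xyz [ 0.03 13.99 -4.98] turn -0.082 F [-0.   0.6 -0.2] w 0.0452 gf 0.0 j [-0.5   0.06  1.4   0.    1.69 -0.57]
```

View pics/fin.png

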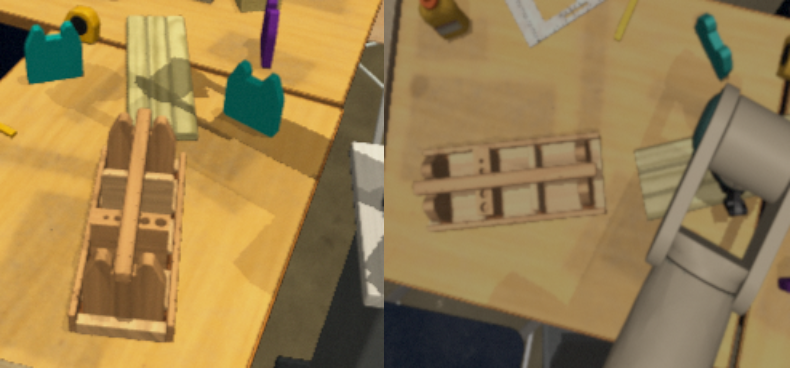

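The picture shows all four parts seated upright in the tote. The rail (from about (125,270) to (140,115) in the left crop) lies in both notches, and its measured top height of 0.127 m matches the seated value.

```bash
python3 -c "
from bench import robot
print(robot.sign_off())"
```

```text
the job is handed in; nothing more can be done
None
```

I finished the dry-fit and handed it in at about 37 s of the 134 s allowed; the sign-off returned no verdict. The last camera check showed the block, partition and both end panels seated upright in their own slots, and the rail seated and central in both notches. I never touched the glue bottle or tape measure.

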